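# Stir the drying beads and put the lens tools away

## Task

Take the orange rod from the sloping rest and stir the drying beads in the white dish with its foot, three wide full rounds well away from the middle and down at the floor of the dish, so that the beads are shifted about and none is spilled. Then stand the rod and every lens pen on the rest upright in the wooden socket block, the same way up as they lean now, feet at the bottom of the sockets, push the drawer of filters fully shut, and leave the other things on the table where they are.

Things in the scene. Friction and masses are not known exactly. Their poses are not given: they have to be found in the camera images.
- rod: orange plastic stirring rod, round, 165 mm long, 12 mm across, round ends, 30 g. Origin at its foot (lower end), z along the rod from foot to top. Starts leaning in one slot of the rest, 60 degrees above the horizontal; 112 mm along it from the foot it stands clear of the rest and can be taken from straight above
- pen1: lens pen, 145 mm long, 12 mm across, black with an aluminium foot and a blue top; 25 g. Origin at its foot, z runs along the pen from foot to coloured top. May be absent. Starts leaning in a slot of the rest, top up, 60 degrees above the horizontal; 112 mm along it from the foot it stands clear of the rest and can be taken from straight above
- pen2: lens pen, 145 mm long, 12 mm across, black with an aluminium foot and a green top; 25 g. Origin at its foot, z runs along the pen from foot to coloured top. May be absent. Starts leaning in a slot of the rest, top up, 60 degrees above the horizontal; 112 mm along it from the foot it stands clear of the rest and can be taken from straight above
- pen3: lens pen, 145 mm long, 12 mm across, black with an aluminium foot and a red top; 25 g. Origin at its foot, z runs along the pen from foot to coloured top. May be absent. Starts leaning in a slot of the rest, top up, 60 degrees above the horizontal; 112 mm along it from the foot it stands clear of the rest and can be taken from straight above
- pen4: lens pen, 145 mm long, 12 mm across, black with an aluminium foot and a white top; 25 g. Origin at its foot, z runs along the pen from foot to coloured top. May be absent. Starts leaning in a slot of the rest, top up, 60 degrees above the horizontal; 112 mm along it from the foot it stands clear of the rest and can be taken from straight above
- rest: fixed plywood tool rest, base 130 x 264 x 8 mm, origin under its centre. Five slots 50 mm apart along its y, at y = -100 .. 100 mm. Feet stand against a strip 28 mm high along the -x edge (towards the robot); the tools lean up towards its +x over a 10 mm steel bar over the middle of the base, 68 mm up, with a pair of short pins either side of each tool
- block: loose wooden socket block, 104 x 104 x 70 mm, 0.8 kg, origin under its centre, z up. Four round sockets 24 mm across and 62 mm deep (floor 8 mm above the underside), centres at x = +-25, y = +-25 mm. It may get knocked a few cm aside
- bowl: fixed white round dish, 112 mm across and 45 mm high outside, wall 4 mm, floor 6 mm thick, origin under its centre, its axes parallel to the world's
- bead1_center (a point): centre of an amber drying bead lying loose in the dish, a short barrel 18 mm across and 14 mm high, 10 g
- bead2_center (a point): centre of a blue drying bead lying loose in the dish, a short barrel 18 mm across and 14 mm high, 10 g
- bead3_center (a point): centre of an amber drying bead lying loose in the dish, a short barrel 18 mm across and 14 mm high, 10 g
- bead4_center (a point): centre of a blue drying bead lying loose in the dish, a short barrel 18 mm across and 14 mm high, 10 g
- bead5_center (a point): centre of an amber drying bead lying loose in the dish, a short barrel 18 mm across and 14 mm high, 10 g
- bead6_center (a point): centre of a blue drying bead lying loose in the dish, a short barrel 18 mm across and 14 mm high, 10 g
- unit_drawer0 (a joint): opening of the drawer of the low plywood unit (240 x 170 x 78 mm) on the left, m: 0 shut, grows as it comes out towards the robot (-x of the unit); slides easily when pushed
- unit_drawer0_handle (a point): middle of the drawer's bar handle, an aluminium bar 35 mm out from the drawer's front and parallel to it, 96 mm long and 11 mm thick; push on it to shut the drawer
- unit: the fixed drawer unit, origin under the centre of its case; its front faces -x of its own frame, the drawer slides along its x
- ring: matte aluminium adapter ring, 62 mm across, 10 mm high; leave alone
- thumbscrew: small brass thumbscrew, 18 mm across, 22 mm high; leave alone
- tube: clear tube of glass filters with black screw top, 63 mm across, 56 mm high; leave alone
- lens: black camera lens standing up, 76 mm across, 75 mm high; leave alone
- cap: black lens cap, 56 mm across, 8 mm high; leave alone
There are look-alikes about, which are no part of the job. There is more than one size of the block; the one meant has the size given above.

How it is judged:
On the way, in this order (a step that is already met when the one before it is completed fails the run):
1. round 1 of stirring: the rod's foot, down among the beads, passes the far side of the dish (z of rod in the frame of bowl below 0.022 m and horizontal distance between rod and bowl below 0.052 m and x of rod in the frame of bowl above 0.013 m and y of rod in the frame of bowl between -0.012 and 0.012 m), for 0.04 s.
2. round 1 of stirring: the rod's foot, down among the beads, passes the left or right side of the dish (z of rod in the frame of bowl below 0.022 m and horizontal distance between rod and bowl below 0.052 m and (y of rod in the frame of bowl above 0.013 m or y of rod in the frame of bowl below -0.013 m) and x of rod in the frame of bowl between -0.012 and 0.012 m), for 0.04 s.
3. round 1 of stirring: the rod's foot, down among the beads, passes the near side of the dish (z of rod in the frame of bowl below 0.022 m and horizontal distance between rod and bowl below 0.052 m and x of rod in the frame of bowl below -0.013 m and y of rod in the frame of bowl between -0.012 and 0.012 m), for 0.04 s.
4. round 1 of stirring: the rod's foot, down among the beads, passes the left or right side of the dish (all of step 2), for 0.04 s.
5. round 2 of stirring: the rod's foot, down among the beads, passes the far side of the dish (all of step 1), for 0.04 s.
6. round 2 of stirring: the rod's foot, down among the beads, passes the left or right side of the dish (all of step 4), for 0.04 s.
7. round 2 of stirring: the rod's foot, down among the beads, passes the near side of the dish (all of step 3), for 0.04 s.
8. round 2 of stirring: the rod's foot, down among the beads, passes the left or right side of the dish, with beads shifted 8 mm (one each of 1 and 4, 2 and 5, 3 and 6) (all of step 6 and distance of any of bead1_center, bead4_center from where it was at the start of the episode above 0.008 m and distance of any of bead2_center, bead5_center from where it was at the start of the episode above 0.008 m and distance of any of bead3_center, bead6_center from where it was at the start of the episode above 0.008 m), for 0.04 s.
At the end, for the whole second after the job is handed in: The rod and every pen present stand in the block's sockets, feet within 30 mm of the level of the block's underside, within 0.35 rad of upright, the same way up as at the start, at rest; the block is upright and at rest; the drawer is shut to within 6 mm; all beads are in the dish (x of rod in the frame of block between -0.045 and 0.045 m and y of rod in the frame of block between -0.045 and 0.045 m and z of each of rod, pen1, pen2, pen3, pen4 in the frame of block below 0.03 m and angle between each of rod, pen1, pen2, pen3, pen4's own z axis and vertical below 0.35 rad and linear speed of each of rod, pen1, pen2, pen3, pen4 below 0.03 m/s and x of pen1 in the frame of block between -0.045 and 0.045 m and y of pen1 in the frame of block between -0.045 and 0.045 m and x of pen2 in the frame of block between -0.045 and 0.045 m and y of pen2 in the frame of block between -0.045 and 0.045 m and x of pen3 in the frame of block between -0.045 and 0.045 m and y of pen3 in the frame of block between -0.045 and 0.045 m and x of pen4 in the frame of block between -0.045 and 0.045 m and y of pen4 in the frame of block between -0.045 and 0.045 m and angle between block's own z axis and vertical below 0.1 rad and linear speed of block below 0.02 m/s and value of joint unit_drawer0 below 0.006 m and horizontal distance between each of bead1_center, bead2_center, bead3_center, bead4_center, bead5_center, bead6_center and bowl below 0.055 m and z of each of bead1_center, bead2_center, bead3_center, bead4_center, bead5_center, bead6_center in the frame of bowl below 0.045 m); the robot touches nothing.
It fails at once if a bead is spilled out of the dish (horizontal distance between any of bead1_center, bead2_center, bead3_center, bead4_center, bead5_center, bead6_center and bowl above 0.075 m).
It fails at once if the ring, thumbscrew, tube, lens or cap is pushed more than 30 mm or tipped over (distance of any of ring, thumbscrew, tube, lens, cap from where it was at the start of the episode above 0.03 m or angle between any of ring, thumbscrew, tube, lens, cap's own z axis and vertical above 0.5 rad).
Of pen1, pen2, pen3, pen4 only 2 to 3 are there at a start; the rules pass over those that are not, and their reading is None.
At some moment in a run one of block may be knocked a few centimetres aside while the robot is not near it.
It also fails if it takes over 208 s, if anything falls off the work surface, if the arm or the gripper's body presses on something with over 40 N, if the wrist force passes 120 N, or if a joint passes its speed limit or range.

## Robot

A 6-joint arm with a two-finger parallel gripper is mounted at the origin on the work surface. World frame = base frame: x ahead of the robot, y to its left, z up, the work surface at z = 0. Lengths are in m, angles in rad, forces in N, time in s.
With the tool pointing down it reaches from about 0.35 to 0.725 m from the base axis. Payload 6 kg.
Tool frame: the origin (TCP) lies on the mounting face of the last link; the fingertips stand 173 mm ahead of it and the grasp point (between the pads) lies 155 mm ahead of it; z points along the fingers, y is the line along which they close (so a half turn about z gives the same grasp; the last joint's range is limited). The gripper opens to 85 mm and grips with 20 to 120 N. Pads are 22 mm wide; open, the fingers measure 114 mm over their backs; the gripper's body (76 mm by 85 mm) begins 54 mm behind the grasp point. The pads swing forward as they close: fully open they stand 13 mm farther back than shut.
Start: joints at [1.61, 0.04, 0.085, 0, -1.615, -0.334], TCP at [0.174, 0.574, 0.405] pointing down, gripper open.
Joint ranges: [-2.56, 2.56], [-1.29, 2.01], [-1.08, 1.49], [-3.29, 1.98], [-2.81, -0.18], [-2.99, 2.99]. Speed limits (rad/s): [2.57, 2.57, 3.01, 3.14, 3.14, 3.14].

## Interface

Orientations are given as a unit quaternion [x, y, z, w].
In Python, from station import manip, vision, nets gives the robot as it stands.
- The arm moves only by the shell command python3 -m creep 'ROWS' [OPENING]. ROWS is a JSON object of lists of equal length, an entry for each row: "offset": the shift along the tool's x, y, z in mm, a list of three; "rotation": the turn, a rotation vector about the tool's x, y, z in rad, a list of three. In form: {"offset": [[x, y, z], ...], "rotation": [[rx, ry, rz], ...]}. A call has exactly 5 rows; each row shifts and turns the commanded pose from where the row before left it, along the tool's axes as they then stand; what a row does not reach is not made up. A row lasts 1/8 s, in which the tool goes at most 62.5 mm and 10.7 degrees, less where a joint would pass 70% of its speed; a pose out of reach is approached as far as the arm can. A call with a gripper value outside its range is refused whole. OPENING is the finger opening in mm, from 0 to 85.4, set as the call begins (- or left out, the last holds). The fingers move at their own pace and stop on an object; the grip force is fixed at half the most. Time passes only in rows, so rows that do not move let the fingers close, or fill a call up. It gives the time, the measured TCP pose, the force, the opening and the grip force at its end, in the units of the state.
- manip.sense(): the state, without advancing time (a new reading comes with each control period).
- vision.get_image(name): name is "scene" or "side" or "wrist"; returns the picture (400x640x3 uint8, red, green, blue); there is no depth.
- vision.get_calibration(name): a dict with "fx", "fy", "cx", "cy" (pixels), "xyz" and "rotation" of the camera in the world. Camera axes: x right, y up, looking along -z (the intrinsics and any distortion apply to the point x, -y, -z); pixel columns grow to the right and rows downward; lengths in m; the calibration is good to about 2 mm. The wrist camera is an equidistant fisheye: a pixel r from the principal point sees the ray r / f radians off the axis. A picture is of the moment at which its call begins: read the wrist's pose just before it. get_calibration takes no time and is no camera call; for the wrist camera it gives the pose at the moment of the call.
- manip.sign_off(): hands the job in; it is judged then, once.
Trained networks look in the newest picture that a camera, given by its name, has taken for a name from the list of things; names that differ only in an ending like _2 or _b are one class to them, and where a whole thing is asked for, a point or a joint stands for the part that bears it (a point fixed in the world has none). Each returns a list of dicts, best first, with "conf" (0 to 1); they miss things now and then, are a little off and sometimes report something else, mostly with a low value. They report only what shows in the picture. A call takes as long as a camera call. They do not tell look-alikes from the thing itself.
- nets.find_in(query, camera): "location" ([column, row] in pixels, amid what is visible of it).
- nets.silhouettes(query, camera): "region" (400x640 bool, what is visible of it) and "location" ([column, row] in pixels, amid what is visible of it).
The state is a dict: "time_s": time; "qpos": joint angles; "qd": joint speeds; "joint_efforts": joint torques, N m; "ee_pos": TCP position; "eef_rot": TCP orientation; "contact_force": force on the tool from outside, world axes, zero at the start; "moment": the same for the moment, N m; "grip_width": finger opening in m; "finger_force": force on a finger pad.
Only numpy, scipy, OpenCV 4.12 (cv2) and the standard library are available. Lean on these libraries where they do the work, as an engineer would, in place of code of your own. Each camera call takes 0.05 s, during which the arm holds its last target. There are 200 camera calls.

## Working session

There is one attempt and no reset: what is moved stays moved. The work goes in short steps, Python scripts to look and compute and a shell command to move; the robot and the scene stay as the last step left them, time stands still between calls to the robot, and variables do not carry over. Pictures are saved under pics/ and viewed, at most 15 in all, crops included, and the job is handed in when it is done.

```bash
ls; mkdir -p pics; python3 - <<'E'
from station import manip, vision, nets
import cv2
print(manip.sense())
for n in ("scene","side","wrist"):
    im=vision.get_image(n); cv2.imwrite(f"pics/{n}0.png",im[:,:,::-1]); print(n,vision.get_calibration(n))
    for q in ("rod","pen1","block","bowl","bead1_center","rest","unit_drawer0_handle","lens","tube","ring","cap","thumbscrew"):
        print(q,[([round(float(v)) for v in d["location"]],round(float(d["conf"]),2)) for d in nets.find_in(q,n)])
E
```

```text
pics
{'time_s': 0.0, 'qpos': array([ 1.60967253e+00,  4.08133017e-02,  8.38336188e-02, -4.76990994e-04,
       -1.61551842e+00, -3.33736257e-01]), 'qd': array([-0.00035729, -0.00027322,  0.00133367,  0.00043474,  0.00038663,
        0.0008847 ]), 'joint_efforts': array([-9.76901674e-06, -3.68198955e+01,  3.47421348e+01,  6.93193272e+00,
       -5.18712026e-03,  5.32620987e-06]), 'ee_pos': array([0.17423497, 0.57412116, 0.4036877 ]), 'eef_rot': array([ 9.89153014e-01, -1.46886123e-01, -7.65321833e-05,  8.80299810e-04]), 'contact_force': array([-0.64555807, -0.0008999 , -0.41303627]), 'moment': array([0.03343678, 0.06526302, 0.0395383 ]), 'finger_force': 0.0, 'grip_width': 0.0856171674001741}
scene {'fx': 390.08830984880854, 'fy': 390.08830984880854, 'cx': 320.121828766952, 'cy': 202.39694071901957, 'xyz': array([1.2832956 , 0.52359761, 0.78103438]), 'rotation': array([0.21538128, 0.38419165, 0.7905162 , 0.42554884])}
rod [([280, 169], 0.42)]
pen1 [([259, 160], 0.6), ([271, 163], 0.57), ([254, 148], 0.41)]
block [([294, 231], 0.76), ([462, 206], 0.76)]
bowl [([334, 215], 0.93)]
bead1_c
[... 614 characters left out ...]
51)]
bowl [([294, 200], 0.86), ([299, 194], 0.25)]
bead1_center []
rest [([342, 310], 0.59)]
unit_drawer0_handle [([276, 141], 0.58)]
lens [([366, 143], 0.85)]
tube [([435, 216], 0.62), ([350, 186], 0.41)]
ring [([231, 194], 0.73), ([278, 140], 0.6)]
cap [([418, 261], 0.87)]
thumbscrew [([279, 256], 0.55)]
wrist {'fx': 309.70691628693146, 'fy': 309.70691628693146, 'cx': 316.01296785810416, 'cy': 202.10672472817944, 'xyz': array([0.24864287, 0.55144115, 0.37362221]), 'rotation': array([ 0.09107748, -0.12321554,  0.79354098, -0.58891047])}
rod []
pen1 []
block [([456, 74], 0.87)]
bowl []
bead1_center []
rest []
unit_drawer0_handle []
lens []
tube []
ring [([537, 9], 0.47)]
cap []
thumbscrew []
```

```bash
python3 - <<'E'
import cv2
a=cv2.imread("pics/scene0.png");b=cv2.imread("pics/side0.png")
cv2.imwrite("pics/a1.png",cv2.resize(a[80:380,150:550],None,fx=2,fy=2,interpolation=2))
cv2.imwrite("pics/b1.png",cv2.resize(b[90:390,130:530],None,fx=2,fy=2,interpolation=2))
E
```

```text
(no output)
```

View pics/a1.png

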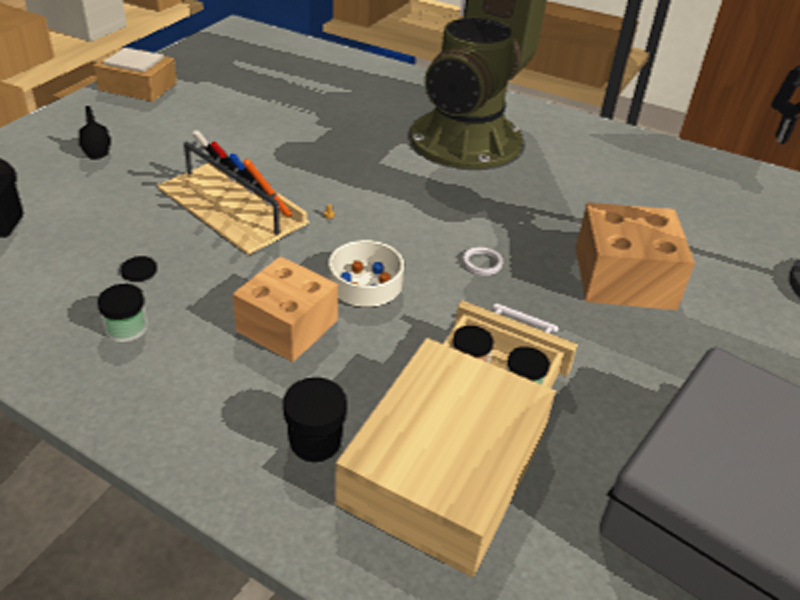

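View pics/b1.png

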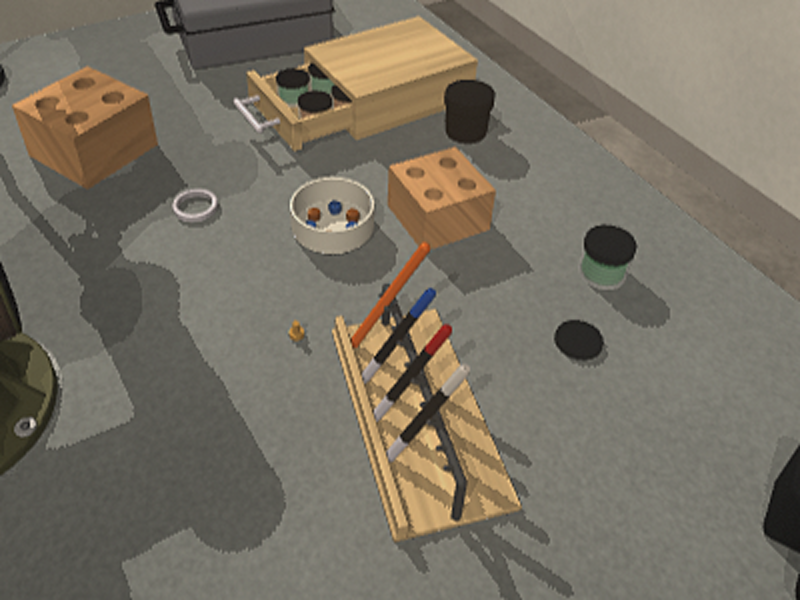

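The scene view shows the rod plus the blue, red and white pens in the rest. The 104 mm block sits by the dish (full-image about 293,231) and the large look-alike is on the left (about 467,206). The drawer is open and its handle is at about (413,239). Now I'll fit the poses.

```bash
cat > h.py <<'E'
import numpy as np, cv2
from scipy.optimize import least_squares
from scipy.spatial.transform import Rotation as Ro
from station import manip, vision, nets
def proj(c,P):
    P=np.atleast_2d(P); p=Ro.from_quat(c["rotation"]).inv().apply(P-c["xyz"]); x,y,z=p[:,0],-p[:,1],-p[:,2]
    if c.get("fish"):
        r=np.hypot(x,y); k=np.arctan2(r,z)/np.maximum(r,1e-9); u,v=x*k,y*k
    else: u,v=x/z,y/z
    return np.c_[c["fx"]*u+c["cx"],c["fy"]*v+c["cy"]]
def cal(n):
    c=dict(vision.get_calibration(n)); c["fish"]=n=="wrist"; return c
def plane(c,uv,h):
    u=(uv[0]-c["cx"])/c["fx"]; v=(uv[1]-c["cy"])/c["fy"]
    if c.get("fish"):
        t=np.hypot(u,v); s=np.sin(t)/max(t,1e-9); d=np.array([u*s,-v*s,-np.cos(t)])
    else: d=np.array([u,-v,-1.])
    d=Ro.from_quat(c["rotation"]).apply(d); return c["xyz"]+d*(h-c["xyz"][2])/d[2]
def fit(obs,x0,f_scale=1.5):
    """obs: list of (cal, model fn(params)->P, uv)"""
    f=lambda x: np.concatenate([(proj(c,m(x))-uv).ravel() for c,m,uv in obs])
    return least_squares(f,x0,loss="soft_l1",f_scale=f_scale)
def pl(x,P):
    P=np.atleast_2d(np.asarray(P,float)); c,s=np.cos(x[2]),np.sin(x[2])
    return np.c_[x[0]+c*P[:,0]-s*P[:,1],x[1]+s*P[:,0]+c*P[:,1],P[:,2]]
def goto(pos,R,s=None):
    """rotation vector in tool frame first, then offset (mm) in final tool frame"""
    s=s or manip.sense(); R0=Ro.from_quat(s["eef_rot"])
    print("rot",np.round((R0.inv()*R).as_rotvec(),3),"deg",np.round(np.degrees((R0.inv()*R).magnitude()),1),
      "off_final",np.round(R.inv().apply(pos-s["ee_pos"])*1e3,1),"off_now",np.round(R0.inv().apply(pos-s["ee_pos"])*1e3,1))
def down(yaw): # tool x axis at yaw, z down
    c,s=np.cos(yaw),np.sin(yaw); return Ro.from_matrix(np.array([[c,s,0],[s,-c,0],[0,0,-1.]]))
E
cat > m1.py <<'E'
from h import *
S,D=cal("scene"),cal("side")
a=lambda L:np.array(L)/2+[150,80]
b=lambda L:np.array(L)/2+[130,90]
# rest: params x,y,yaw,xf,  tools rod,blue,red,white at slots y=100,50,0,-50 (rod on far +y)
c60,s60=.5,np.sqrt(.75)
def tool(x,ys,ls): return pl(x[:3],[[x[3]+c60*l,y,.009+s60*l] for y,l in zip(ys,ls)])
Y=[.1,.05,0,-.05]
tops=lambda x:tool(x,Y,[.162,.142,.142,.142]); feet=lambda x:tool(x,Y,[.004]*4)
base=lambda x:pl(x,[[.065,-.132,.008],[.065,.132,.008]])
r=fit([(D,tops,b([[426,247],[432,293],[447,329],[463,369]])),(D,feet,b([[356,343],[367,377],[379,414],[392,455]])),
 (S,tops,a([[248,163],[235,156],[214,146],[197,135]])),(D,lambda x:pl(x,[[.065,-.132,.008]]),b([[520,508]])),
 (S,base,a([[248,251-3],[307,219]])[::1][[0,0]] if 0 else a([[307,219],[248,248]])[:0].reshape(0,2)) if 0 else (S,lambda x:pl(x,[[.065,.132,.008]]),a([[250,249]]))],[.5,-.2,0,-.042])
print("rest",r.x,np.round(r.fun.reshape(-1,2),1).tolist())
# bowl rim: ellipse centre approx
for c,uv in ((S,a([366,261])),(D,b([332,206]))): print("bowl",plane(c,uv,.045))
# block
hol=[[.025,.025,.07],[.025,-.025,.07],[-.025,-.025,.07],[-.025,.025,.07]]
hs=a([[284,272],[262,292],[289,306],[314,287]]);hd=b([[449,162],[467,184],[434,194],[415,172]])
print([np.round(plane(S,u,.07),3).tolist() for u in hs],[np.round(plane(D,u,.07),3).tolist() for u in hd])
for n,c,t in (("scene",S,a([525,318])),("side",D,b([257,113]))): print("handle",[plane(c,t,z).round(3).tolist() for z in (.03,.04,.05)])
print("unit corners scene",[plane(S,u,.078).round(3).tolist() for u in a([[339,464],[473,551],[555,390],[430,342]])])
print("unit side",[plane(D,u,.078).round(3).tolist() for u in b([[305,48],[353,98],[477,62],[420,17]])])
print("lens",plane(S,a([316,401]),.075),"tube",plane(D,b([610,245]),.056),"cap",plane(D,b([579,340]),.008),"screw",plane(D,b([296,330]),.01),"ring",plane(D,b([195,206]),.01))
E
python3 m1.py
```

```text
rest [ 0.43845109 -0.23757715 -0.23719576 -0.04329605] [[0.4, -1.0], [-0.1, -0.7], [0.5, -0.4], [1.4, -0.3], [-1.0, -0.1], [-1.0, 0.1], [-0.9, 0.3], [-0.8, 0.3], [-1.1, -1.2], [-1.5, -0.3], [-0.4, -1.2], [-0.8, -1.4], [-0.3, -0.6], [-0.1, 0.5]]
bowl [0.49220896 0.06730228 0.045     ]
bowl [0.49054814 0.06191474 0.045     ]
[[0.606, -0.001, 0.07], [0.657, -0.001, 0.07], [0.66, 0.047, 0.07], [0.609, 0.053, 0.07]] [[0.66, 0.044, 0.07], [0.655, -0.007, 0.07], [0.605, -0.004, 0.07], [0.607, 0.047, 0.07]]
handle [[0.46, 0.311, 0.03], [0.471, 0.314, 0.04], [0.482, 0.317, 0.05]]
handle [[0.494, 0.329, 0.03], [0.489, 0.315, 0.04], [0.484, 0.301, 0.05]]
unit corners scene [[0.842, 0.246, 0.078], [0.855, 0.411, 0.078], [0.61, 0.403, 0.078], [0.622, 0.241, 0.078]]
unit side [[0.611, 0.399, 0.078], [0.611, 0.233, 0.078], [0.836, 0.234, 0.078], [0.834, 0.405, 0.078]]
lens [0.78039615 0.17407579 0.075     ] tube [ 0.75591364 -0.17430387  0.056     ] cap [ 0.65742887 -0.24692114  0.008     ] screw [ 0.37171216 -0.08038193  0.01      ] ring [0.34117474 0.18570823 0.01      ]
```

```bash
cat > tools.py <<'E'
from h import *
REST=np.array([.43845,-.23758,-.23720]); XF=-.0433
def slot(i,l): # tool at slot y
    return pl(REST,[[XF+.5*l,i,.009+.866*l]])[0]
c,s=np.cos(REST[2]),np.sin(REST[2])
ex=np.array([c,s,0]); a=.5*ex+np.array([0,0,.866])
def Rtilt():
    z=-a/np.linalg.norm(a); x=.866*ex-np.array([0,0,.5]); x/=np.linalg.norm(x); return Ro.from_matrix(np.c_[x,np.cross(z,x),z])
E
python3 - <<'E'
from tools import *
p=slot(.1,.122)+.155*a; print(p,np.hypot(*p[:2]))
goto(p+.08*a,Rtilt()); print(slot(.1,0),slot(.1,.165))
E
```

```text
[ 0.55448257 -0.16275031  0.248882  ] 0.5778741931846658
rot [-0.015 -0.524 -0.056] deg 30.2 off_final [ 547.8  626.9 -216.5] off_now [617.8 592.3  86.6]
[ 0.41986061 -0.13020531  0.009     ] [ 0.50005058 -0.14959132  0.15189   ]
```

```bash
python3 -m creep '{"offset":[[0,0,0],[0,0,0],[0,0,0],[36,42,-14],[36,42,-14]],"rotation":[[-0.005,-0.175,-0.019],[-0.005,-0.175,-0.019],[-0.005,-0.174,-0.018],[0,0,0],[0,0,0]]}' 34
python3 -m creep '{"offset":[[36,42,-14],[36,42,-14],[36,42,-14],[36,42,-14],[36,42,-14]],"rotation":[[0,0,0],[0,0,0],[0,0,0],[0,0,0],[0,0,0]]}'
python3 -m creep '{"offset":[[36,42,-14],[36,42,-14],[36,42,-14],[36,42,-14],[36,42,-14]],"rotation":[[0,0,0],[0,0,0],[0,0,0],[0,0,0],[0,0,0]]}'
python3 -m creep '{"offset":[[36,40,-14],[40,40,-14],[30,30,-12],[0,0,0],[0,0,0]],"rotation":[[0,0,0],[0,0,0],[0,0,0],[0,0,0],[0,0,0]]}'
python3 - <<'E'
from tools import *
p=slot(.1,.122)+.155*a; goto(p+.08*a,Rtilt())
c=cal("wrist"); im=vision.get_image("wrist"); 
for i,L in ((.1,.165),(.05,.145),(0,.145),(-.05,.145)):
    for l in (.01,.08,L): 
        u=proj(c,slot(i,l))[0].round().astype(int); print(i,l,u)
        if abs(u).max()<3000: im=cv2.circle(im.copy(),tuple(int(k) for k in u),2,(255,0,255),-1)
cv2.imwrite("pics/w1.png",im[:,:,::-1])
E
```

```text
time_s: 2.58
ee_pos: [0.2296, 0.4733, 0.3925]
eef_rot: [0.959, -0.114, -0.257, -0.03]
contact_force: [0.6, 0.5, 0.9]
grip_width: 0.0343
finger_force: 0.0
time_s: 3.2
ee_pos: [0.3653, 0.2237, 0.3637]
eef_rot: [0.959, -0.114, -0.257, -0.031]
contact_force: [1.2, 0.1, -0.1]
grip_width: 0.0342
finger_force: 0.0
time_s: 3.82
ee_pos: [0.5016, -0.0253, 0.3341]
eef_rot: [0.959, -0.114, -0.257, -0.031]
contact_force: [-0.0, 0.3, -0.1]
grip_width: 0.0343
finger_force: 0.0
time_s: 4.45
ee_pos: [0.5838, -0.1567, 0.3154]
eef_rot: [0.959, -0.115, -0.257, -0.031]
contact_force: [0.0, 0.5, -0.5]
grip_width: 0.0343
finger_force: 0.0
rot [-0.     0.001 -0.001] deg 0.1 off_final [ 9.9 12.8 -8.9] off_now [ 9.9 12.8 -8.9]
0.1 0.01 [329 174]
0.1 0.08 [332 193]
0.1 0.165 [340 236]
0.05 0.01 [377 174]
0.05 0.08 [393 193]
0.05 0.145 [417 222]
0 0.01 [423 175]
0 0.08 [449 194]
0 0.145 [485 221]
-0.05 0.01 [464 176]
-0.05 0.08 [497 194]
-0.05 0.145 [539 219]
```

View pics/w1.png

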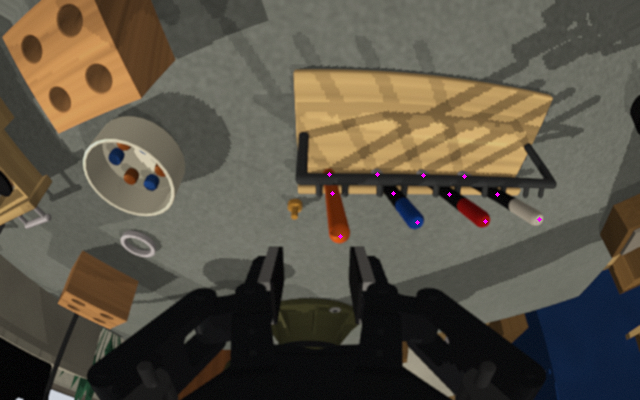

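The wrist view confirms the fit: rod top at (340,236), pen tops at (417,222), (485,221) and (539,219), all on the predicted marks. Next I take the rod.

```bash
python3 -m creep '{"offset":[[5,7,0],[5,6,0],[0,0,15],[0,0,15],[0,0,15]],"rotation":[[0,0,0],[0,0,0],[0,0,0],[0,0,0],[0,0,0]]}'
python3 -m creep '{"offset":[[0,0,15],[0,0,11],[0,0,0],[0,0,0],[0,0,0]],"rotation":[[0,0,0],[0,0,0],[0,0,0],[0,0,0],[0,0,0]]}'
python3 - <<'E'
from tools import *
p=slot(.1,.122)+.155*a; goto(p,Rtilt())
E
```

```text
time_s: 5.12
ee_pos: [0.567, -0.1662, 0.2713]
eef_rot: [0.959, -0.114, -0.257, -0.031]
contact_force: [0.3, -0.5, -0.3]
grip_width: 0.0344
finger_force: 0.0
time_s: 5.75
ee_pos: [0.5549, -0.1631, 0.2498]
eef_rot: [0.959, -0.114, -0.257, -0.031]
contact_force: [-0.1, -0.1, 0.5]
grip_width: 0.0339
finger_force: 0.0
rot [ 0.    -0.001 -0.   ] deg 0.0 off_final [ 0.  -0.2  1. ] off_now [ 0.  -0.2  1. ]
```

Close, then lift along the rod's axis.

```bash
python3 -m creep '{"offset":[[0,0,0],[0,0,0],[0,0,0],[0,0,0],[0,0,0]],"rotation":[[0,0,0],[0,0,0],[0,0,0],[0,0,0],[0,0,0]]}' 0
python3 -m creep '{"offset":[[0,0,-15],[0,0,-25],[0,0,-35],[0,0,-40],[0,0,-40]],"rotation":[[0,0,0],[0,0,0],[0,0,0],[0,0,0],[0,0,0]]}'
python3 - <<'E'
from tools import *
s=manip.sense(); print(s["ee_pos"],s["qpos"].round(2))
# target: vertical tool above bowl
yaw=np.arctan2(s["ee_pos"][1]+.1,1)*0-.237
goto(np.array([.491,.064,.41]),down(yaw),s)
c=cal("side"); im=vision.get_image("side")
R=Ro.from_quat(s["eef_rot"]); 
for l in (.155-.043,.155+.122): print(proj(c,s["ee_pos"]+R.apply([0,0,l])))
cv2.imwrite("pics/s2.png",cv2.resize(im[90:390,130:530,::-1],None,fx=2,fy=2))
E
```

```text
time_s: 6.38
ee_pos: [0.5547, -0.1631, 0.2494]
eef_rot: [0.959, -0.114, -0.257, -0.03]
contact_force: [1.0, -0.3, 2.0]
grip_width: 0.0105
finger_force: 58.4
time_s: 7.0
ee_pos: [0.6306, -0.1814, 0.3851]
eef_rot: [0.959, -0.114, -0.257, -0.031]
contact_force: [0.4, 0.5, 0.4]
grip_width: 0.0103
finger_force: 58.4
[ 0.63061014 -0.18144388  0.38508716] [-0.01  0.43  0.5  -0.14 -2.16  1.3 ]
rot [ 0.     0.524 -0.   ] deg 30.0 off_final [-193.3 -205.8  -24.9] off_now [-179.9 -205.7   75.1]
[[387.44501538 153.32791927]]
[[342.12619718 214.15869263]]
```

View pics/s2.png

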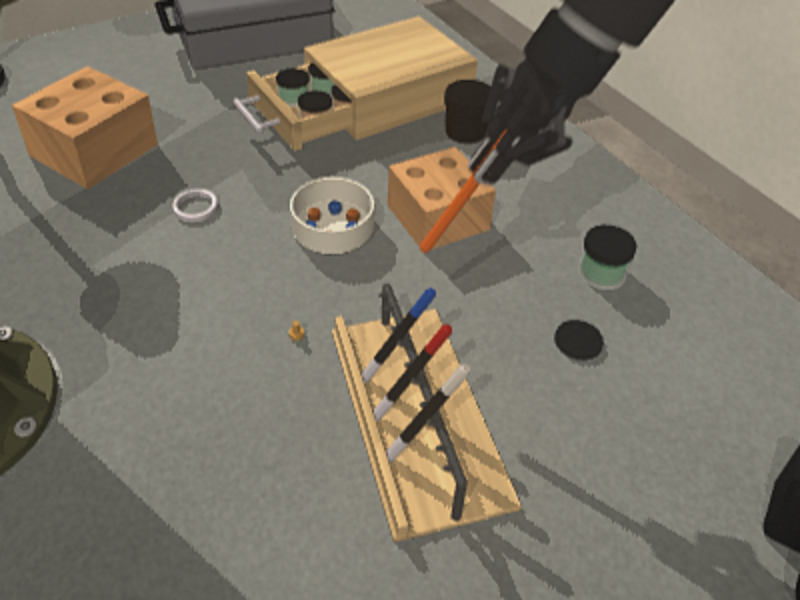

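The rod is held, foot at crop pixel (425,249), as predicted. I'll work out the bead positions to find an entry spot.

```bash
python3 - <<'E'
from tools import *
S,D=cal("scene"),cal("side")
# bowl via silhouettes: top rim fit
for n,c in(("side",D),("scene",S)):
    vision.get_image(n); d=nets.silhouettes("bowl",n)
    if not d: continue
    m=d[0]["region"]; v,u=np.where(m); print(n,d[0]["conf"],u.min(),u.max(),v.min(),v.max())
    hull=cv2.convexHull(np.c_[u,v].astype(np.int32))[:,0].astype(np.float32)
    best=None
    def res(x):
        t=np.linspace(0,2*np.pi,90); P=np.vstack([np.c_[x[0]+.056*np.cos(t),x[1]+.056*np.sin(t),0*t+h] for h in (.045,.004)])
        q=proj(c,P).astype(np.float32); hq=cv2.convexHull(q)
        return [cv2.pointPolygonTest(hq,(float(p[0]),float(p[1])),True) for p in hull]
    r=least_squares(res,[.491,.064],loss="soft_l1",diff_step=1e-3); print(r.x,np.abs(r.fun).mean())
a_=lambda L:np.array(L)/2+[150,80]; b=lambda L:np.array(L)/2+[130,90]
for p in b([[336,207],[314,214],[312,224],[353,215],[352,224]]): print("D",(plane(D,p,.014)[:2]-[.491,.064]).round(3))
for p in a_([[378,267],[358,267],[386,278],[346,277]]): print("S",(plane(S,p,.014)[:2]-[.491,.064]).round(3))
goto(np.array([.491,.064,.41]),down(0))
E
```

```text
side 0.81 275 316 179 216
[0.49297678 0.06975156] 0.5799058700229242
scene 0.62 314 351 200 233
[0.49283865 0.06702405] 0.329818694976175
D [0.019 0.026]
D [-0.014  0.027]
D [-0.025  0.01 ]
D [0.032 0.   ]
D [ 0.022 -0.015]
S [-0.03   0.007]
S [-0.013 -0.018]
S [-0.014  0.031]
S [ 0.018 -0.021]
rot [-0.063  0.523 -0.232] deg 32.9 off_final [-139.1 -245.2  -27.2] off_now [-180.5 -205.6   73.2]
```

```bash
python3 -m creep '{"offset":[[0,0,0],[0,0,0],[0,0,0],[0,0,0],[-23,-41,-5]],"rotation":[[-0.016,0.131,-0.058],[-0.016,0.131,-0.058],[-0.016,0.131,-0.058],[-0.015,0.130,-0.058],[0,0,0]]}'
python3 -m creep '{"offset":[[-23,-41,-5],[-23,-41,-5],[-23,-41,-5],[-23,-42,-5],[-22,-42,-2]],"rotation":[[0,0,0],[0,0,0],[0,0,0],[0,0,0],[0,0,0]]}'
python3 -m creep '{"offset":[[0,0,0],[0,0,0],[0,0,0],[0,0,0],[0,0,0]],"rotation":[[0,0,0],[0,0,0],[0,0,0],[0,0,0],[0,0,0]]}'
python3 - <<'E'
from tools import *
goto(np.array([.493,.067,.286]),down(0))
s=manip.sense();R=Ro.from_quat(s["eef_rot"]);foot=s["ee_pos"]+R.apply([0,0,.277])
tiles=[]
for n in("side","scene"):
    im=vision.get_image(n); c=cal(n); p=proj(c,foot)[0]; q=proj(c,[.493,.067,.02])[0]; print(n,p,q)
    x,y=int(p[0])-66,int(p[1])-75
    im=im.copy()
    tiles.append(cv2.resize(im[y:y+150,x:x+133],(399,450),interpolation=cv2.INTER_CUBIC)); print(x,y)
cv2.imwrite("pics/t3.png",np.hstack(tiles)[:,:,::-1])
E
```

```text
time_s: 7.88
ee_pos: [0.606, -0.1411, 0.3864]
eef_rot: [1.0, -0.001, -0.0, 0.001]
contact_force: [-0.7, 1.3, 1.1]
grip_width: 0.0107
finger_force: 58.4
time_s: 8.5
ee_pos: [0.4914, 0.0677, 0.4093]
eef_rot: [1.0, 0.0, 0.0, 0.001]
contact_force: [0.6, 1.0, -0.7]
grip_width: 0.0102
finger_force: 58.4
time_s: 9.12
ee_pos: [0.4931, 0.0662, 0.4097]
eef_rot: [1.0, -0.0, 0.0, 0.001]
contact_force: [-0.4, -0.1, -0.8]
grip_width: 0.0105
finger_force: 58.6
rot [ 0.001 -0.001 -0.001] deg 0.1 off_final [-1.000e-01 -8.000e-01  1.237e+02] off_now [ -0.2  -0.9 123.7]
side [295.71603231 165.17340982] [296.1152884  198.67053911]
229 90
scene [333.40559848 186.71433189] [332.50210564 216.99296207]
267 111
```

View pics/t3.png

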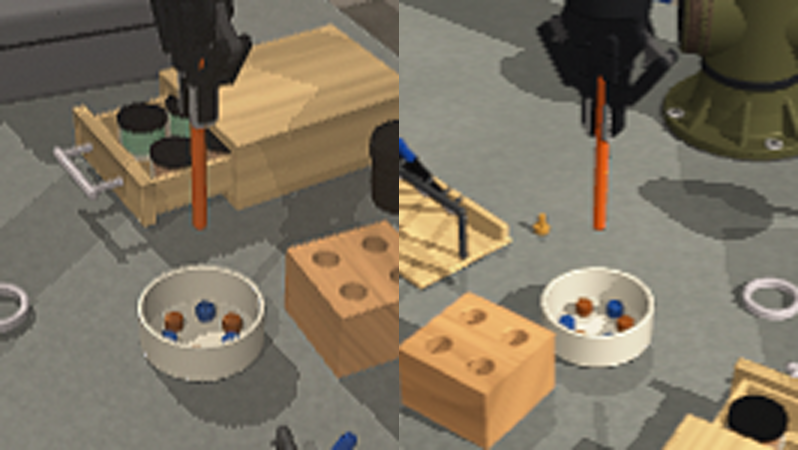

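Both views show the rod upright over the middle of the dish, and the middle is free of beads. I'll descend there, spiral out and begin the first round.

```bash
N='"rotation":[[0,0,0],[0,0,0],[0,0,0],[0,0,0],[0,0,0]]'
python3 -m creep '{"offset":[[0,-1,30],[0,0,40],[0,0,30],[0,0,18],[0,0,6]],"rotation":[[0,0,0],[0,0,0],[0,0,0],[0,0,0],[0,0,0]]}'
python3 -m creep '{"offset":[[0,0,0],[7,-3,0],[7,-3,0],[8,-3,0],[2,9,0]],"rotation":[[0,0,0],[0,0,0],[0,0,0],[0,0,0],[0,0,0]]}'
python3 -m creep '{"offset":[[-1.8,9.2,0],[-5.2,7.8,0],[-7.8,5.2,0],[-9.2,1.8,0],[-9.2,-1.8,0]],"rotation":[[0,0,0],[0,0,0],[0,0,0],[0,0,0],[0,0,0]]}'
python3 -m creep '{"offset":[[-7.8,-5.2,0],[-5.2,-7.8,0],[-1.8,-9.2,0],[1.8,-9.2,0],[5.2,-7.8,0]],"rotation":[[0,0,0],[0,0,0],[0,0,0],[0,0,0],[0,0,0]]}'
python3 -m creep '{"offset":[[7.8,-5.2,0],[9.2,-1.8,0],[9.2,1.8,0],[7.8,5.2,0],[5.2,7.8,0]],"rotation":[[0,0,0],[0,0,0],[0,0,0],[0,0,0],[0,0,0]]}'
```

```text
time_s: 9.85
ee_pos: [0.493, 0.0675, 0.2853]
eef_rot: [1.0, 0.0, 0.0, 0.001]
contact_force: [-0.5, -0.4, -0.3]
grip_width: 0.0104
finger_force: 58.6
time_s: 10.48
ee_pos: [0.5176, 0.0678, 0.2858]
eef_rot: [1.0, 0.001, 0.0, 0.001]
contact_force: [-1.0, 0.0, -1.0]
grip_width: 0.0106
finger_force: 58.6
time_s: 11.1
ee_pos: [0.483, 0.0453, 0.2861]
eef_rot: [1.0, 0.0, 0.001, 0.0]
contact_force: [0.1, -0.5, 0.2]
grip_width: 0.0105
finger_force: 58.5
time_s: 11.72
ee_pos: [0.4763, 0.0854, 0.2858]
eef_rot: [1.0, 0.001, 0.001, 0.001]
contact_force: [0.5, -0.3, -0.1]
grip_width: 0.0103
finger_force: 58.5
time_s: 12.35
ee_pos: [0.5157, 0.0761, 0.2858]
eef_rot: [1.0, 0.0, 0.0, 0.001]
contact_force: [0.3, 1.0, -0.5]
grip_width: 0.0107
finger_force: 58.5
```

```bash

python3 -m creep '{"offset":[[2,9.2,0],[-1.8,9.2,0],[-5.2,7.8,0],[-7.8,5.2,0],[-9.2,1.8,0]],"rotation":[[0,0,0],[0,0,0],[0,0,0],[0,0,0],[0,0,0]]}'
python3 -m creep '{"offset":[[-9.2,-1.8,0],[-7.8,-5.2,0],[-5.2,-7.8,0],[-1.8,-9.2,0],[1.8,-9.2,0]],"rotation":[[0,0,0],[0,0,0],[0,0,0],[0,0,0],[0,0,0]]}'
python3 -m creep '{"offset":[[5.2,-7.8,0],[7.8,-5.2,0],[9.2,-1.8,0],[9.2,1.8,0],[7.8,5.2,0]],"rotation":[[0,0,0],[0,0,0],[0,0,0],[0,0,0],[0,0,0]]}'
python3 -m creep '{"offset":[[5.2,7.8,0],[1.8,9.2,0],[-1.8,9.2,0],[-5.2,7.8,0],[-7.8,5.2,0]],"rotation":[[0,0,0],[0,0,0],[0,0,0],[0,0,0],[0,0,0]]}'
python3 -m creep '{"offset":[[-9.2,1.8,0],[-9.2,-1.8,0],[-7.8,-5.2,0],[-5.2,-7.8,0],[-1.8,-9.2,0]],"rotation":[[0,0,0],[0,0,0],[0,0,0],[0,0,0],[0,0,0]]}'
python3 -m creep '{"offset":[[1.8,-9.2,0],[5.2,-7.8,0],[7.8,-5.2,0],[9.2,-1.8,0],[9.2,1.8,0]],"rotation":[[0,0,0],[0,0,0],[0,0,0],[0,0,0],[0,0,0]]}'
python3 -m creep '{"offset":[[7.8,5.2,0],[5.2,7.8,0],[1.8,9.2,0],[-1.8,9.2,0],[-12,0,0]],"rotation":[[0,0,0],[0,0,0],[0,0,0],[0,0,0],[0,0,0]]}'
python3 -m creep '{"offset":[[0,0,-8],[0,0,-20],[0,0,-40],[0,0,-40],[0,0,-30]],"rotation":[[0,0,0],[0,0,0],[0,0,0],[0,0,0],[0,0,0]]}'
python3 - <<'E'
from tools import *
s=manip.sense();R=Ro.from_quat(s["eef_rot"]);foot=s["ee_pos"]+R.apply([0,0,.277])
tiles=[]
for n in("side","scene"):
    im=vision.get_image(n); c=cal(n); p=proj(c,foot)[0]; print(n,p, [np.round(d["location"]).tolist()+[d["conf"]] for d in nets.find_in("block",n)])
    x,y=(255,110) if n=="side" else (240,150)
    tiles.append(cv2.resize(im[y:y+112,x:x+133],(798//2,336),interpolation=cv2.INTER_CUBIC))
cv2.imwrite("pics/t4.png",np.hstack(tiles)[:,:,::-1])
E
```

```text
time_s: 12.98
ee_pos: [0.4925, 0.0432, 0.2861]
eef_rot: [1.0, 0.0, 0.001, 0.001]
contact_force: [-0.5, 0.8, -0.2]
grip_width: 0.0106
finger_force: 58.5
time_s: 13.6
ee_pos: [0.471, 0.0777, 0.286]
eef_rot: [1.0, 0.0, 0.001, 0.0]
contact_force: [-0.2, 0.3, 0.2]
grip_width: 0.0101
finger_force: 58.5
time_s: 14.22
ee_pos: [0.5109, 0.0842, 0.2857]
eef_rot: [1.0, 0.0, 0.0, 0.001]
contact_force: [-0.6, -0.2, -0.1]
grip_width: 0.0105
finger_force: 58.5
time_s: 14.85
ee_pos: [0.5018, 0.0448, 0.286]
eef_rot: [1.0, -0.0, 0.001, 0.001]
contact_force: [-0.0, -0.5, -0.1]
grip_width: 0.0104
finger_force: 58.5
time_s: 15.48
ee_pos: [0.4689, 0.0684, 0.286]
eef_rot: [1.0, 0.0, 0.001, 0.0]
contact_force: [0.1, 0.4, -0.8]
grip_width: 0.0104
finger_force: 58.5
time_s: 16.1
ee_pos: [0.5032, 0.0898, 0.2857]
eef_rot: [1.0, 0.0, 0.0, 0.001]
contact_force: [-0.1, 1.1, -0.6]
grip_width: 0.0106
finger_force: 58.5
time_s: 16.73
ee_pos: [0.503, 0.0575, 0.2858]
eef_rot: [1.0, -0.001, 0.0, 0.001]
contact_force: [-0.2, 0.1, -0.4]
grip_width: 0.0105
finger_force: 58.5
time_s: 17.35
ee_pos: [0.5029, 0.0586, 0.4269]
eef_rot: [1.0, 0.001, 0.002, 0.0]
contact_force: [0.5, -0.3, -0.8]
grip_width: 0.0101
finger_force: 58.5
side [300.82725433 159.93031549] [[173.0, 153.0, 0.87], [225.0, 195.0, 0.25]]
scene [329.44103878 182.73736083] [[296.0, 233.0, 0.69], [467.0, 207.0, 0.69]]
```

View pics/t4.png

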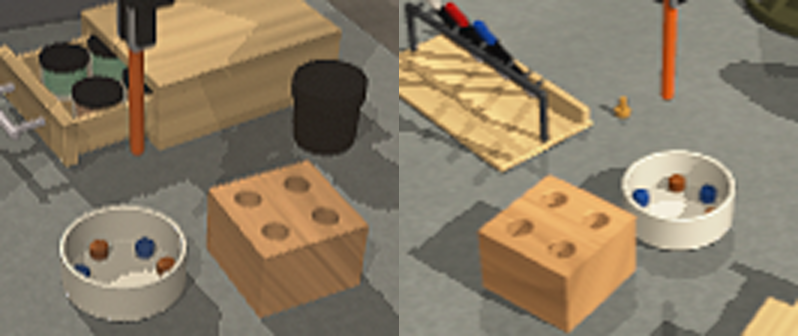

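After the stirring the beads sit differently: amber (98,249) and blue (146,247) in the left tile. None is spilled. I'll quantify the shifts and the block pose.

```bash
python3 - <<'E'
from tools import *
S,D=cal("scene"),cal("side"); B=np.array([.493,.067])
f=lambda c,L:[((plane(c,p,.013)[:2]-B)*1e3).round().astype(int).tolist() for p in L]
b=np.array([[336,207],[314,214],[353,215],[312,224],[352,224]])/2+[130,90]
print("side before B A A B B",f(D,b)); print("side after B A A B",f(D,np.array([[146,247],[98,249],[167,266],[82,271]])/3+[255,110]))
a0=np.array([[378,267],[358,267],[386,278],[346,277]])/2+[150,80]
print("scene before B A A B",f(S,a0)); print("after B A A B",f(S,np.array([[708-399,194],[677-399,183],[710-399,211],[642-399,197]])/3+[240,150]))
hd=np.array([[297,184],[325,215],[276,231],[247,198]])/3+[255,110]
hs=np.array([[553,198],[519,227],[561,249],[596,220]]);hs=(hs-[399,0])/3+[240,150]
H=[[.025,.025,.07],[.025,-.025,.07],[-.025,-.025,.07],[-.025,.025,.07]]
print([plane(D,u,.07).round(3).tolist() for u in hd]);print([plane(S,u,.07).round(3).tolist() for u in hs])
m=lambda x:pl(x,H)
hs2=hs[[1,0,3,2]]
for o in (([(D,m,hd)]),):
  r=fit(o,[.632,.022,0]); print(r.x,np.round(r.fun,1))
  print(proj(S,m(r.x)).round(1).tolist(),hs.round(1).tolist())
E
```

```text
side before B A A B B [[18, 24], [-15, 25], [31, -2], [-27, 8], [21, -17]]
side after B A A B [[34, 21], [-7, 39], [38, -11], [-32, 18]]
scene before B A A B [[-33, 4], [-16, -22], [-17, 27], [15, -25]]
after B A A B [[-35, 17], [-32, -19], [-13, 32], [7, -37]]
[[0.658, 0.043, 0.07], [0.655, -0.005, 0.07], [0.605, -0.004, 0.07], [0.607, 0.047, 0.07]]
[[0.607, -0.003, 0.07], [0.658, -0.004, 0.07], [0.66, 0.046, 0.07], [0.61, 0.049, 0.07]]
[ 0.63131354  0.02019917 -0.04421712] [-0.2 -0.1  0.1  0.1 -0.1 -0.1  0.3  0.1]
[[294.1, 232.1], [279.9, 224.9], [291.3, 215.6], [305.3, 222.4]] [[291.3, 216.0], [280.0, 225.7], [294.0, 233.0], [305.7, 223.3]]
```

All six beads moved by 11 mm or more, and the block hasn't moved. Next, the rod goes into the socket at (+x,+y).

```bash
cat >> tools.py <<'E'
def block(bl=(.632,.021,-.044),views=("side","scene")):
    """refine block pose from dark hole blobs near prediction"""
    H=np.array([[.025,.025,.07],[.025,-.025,.07],[-.025,-.025,.07],[-.025,.025,.07]]); obs=[]
    for n in views:
        im=vision.get_image(n); d=[k for k in nets.silhouettes("block",n)]; c=cal(n)
        print(n,[(np.round(k["location"]).tolist(),round(float(k["conf"]),2),plane(c,k["location"],.05)[:2].round(3).tolist()) for k in d])
E
python3 -m creep '{"offset":[[0,0,0],[0,0,0],[0,0,0],[0,0,0],[0,0,0]],"rotation":[[0,0,0.166],[0,0,0.166],[0,0,0.166],[0,0,0.166],[0,0,0.166]]}'
python3 - <<'E'
from tools import *
s=manip.sense();print(s["ee_pos"]); goto(np.array([.658,.045,.427]),down(-.83),s); print(s["qpos"].round(2)); block()
E
```

```text
time_s: 18.18
ee_pos: [0.5031, 0.0587, 0.4226]
eef_rot: [0.914, -0.405, 0.0, 0.001]
contact_force: [0.2, -0.4, -0.0]
grip_width: 0.0107
finger_force: 58.6
[0.50306302 0.05872413 0.42263286]
rot [ 0.002 -0.001 -0.005] deg 0.3 off_final [ 114.7 -105.1   -4.4] off_now [ 114.2 -105.6   -4.5]
[ 0.52 -0.21 -0.11  0.   -1.66  0.22]
side [([172.0, 152.0], 0.94, [0.247, 0.388]), ([353.0, 186.0], 0.85, [0.636, 0.013]), ([433.0, 217.0], 0.57, [0.747, -0.18]), ([227.0, 196.0], 0.47, [0.325, 0.128])]
scene [([465.0, 206.0], 0.95, [0.252, 0.393]), ([295.0, 234.0], 0.68, [0.646, 0.038]), ([407.0, 251.0], 0.18, [0.535, 0.323])]
```

```bash
python3 -m creep '{"offset":[[38,-35,0],[38,-35,0],[38,-35,0],[0,0,20],[0,0,20]],"rotation":[[0,0,-0.005],[0,0,0],[0,0,0],[0,0,0],[0,0,0]]}'
python3 -m creep '{"offset":[[0,0,0],[0,0,0],[0,0,0],[0,0,0],[0,0,0]],"rotation":[[0,0,0],[0,0,0],[0,0,0],[0,0,0],[0,0,0]]}'
python3 - <<'E'
from tools import *
s=manip.sense();goto(np.array([.658,.045,.288]),down(-.83),s);R=Ro.from_quat(s["eef_rot"]);foot=s["ee_pos"]+R.apply([0,0,.277])
tiles=[]
for n in("side","scene"):
    im=vision.get_image(n).copy(); c=cal(n); h=proj(c,pl((.632,.021,-.044),[[.025,.025,.07],[.025,-.025,.07],[-.025,-.025,.07],[-.025,.025,.07]]))
    p=proj(c,foot)[0]; x,y=(290,110) if n=="side" else (240,150); print(n,((p-[x,y])*4).round(),((h-[x,y])*4).round().tolist())
    tiles.append(cv2.resize(im[y:y+110,x:x+100],(400,440),interpolation=cv2.INTER_CUBIC))
cv2.imwrite("pics/t5.png",np.hstack(tiles)[:,:,::-1])
E
```

```text
time_s: 19.0
ee_pos: [0.6587, 0.0459, 0.3815]
eef_rot: [0.917, -0.399, -0.0, 0.001]
contact_force: [0.1, -0.1, 0.7]
grip_width: 0.0106
finger_force: 58.7
time_s: 19.62
ee_pos: [0.6577, 0.0458, 0.3846]
eef_rot: [0.916, -0.401, 0.001, 0.0]
contact_force: [-0.0, 0.3, -0.1]
grip_width: 0.0104
finger_force: 58.7
rot [-0.001 -0.002  0.006] deg 0.3 off_final [ 0.8  0.3 96.6] off_now [ 0.7  0.4 96.6]
side [259. 199.] [[255.0, 244.0], [294.0, 286.0], [228.0, 307.0], [191.0, 263.0]]
scene [216. 288.] [[217.0, 329.0], [160.0, 300.0], [206.0, 263.0], [262.0, 291.0]]
```

View pics/t5.png

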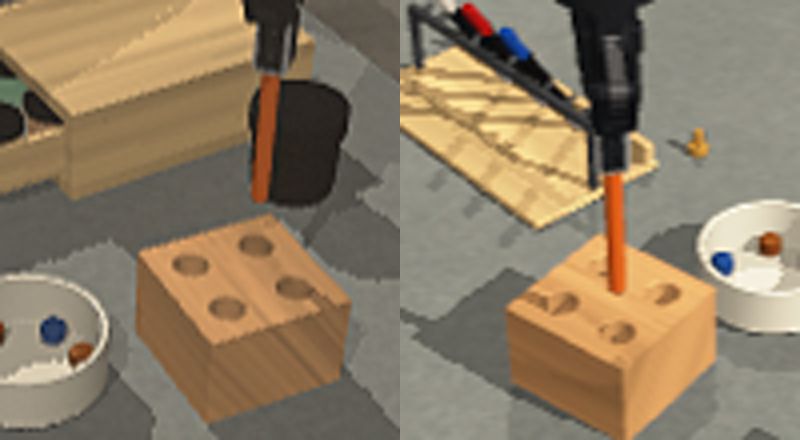

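The holes lie where predicted in both views (side (255,245), scene (217,330)). I'll lower the rod and release it.

```bash
python3 -m creep '{"offset":[[0.7,0.4,20],[0,0,20],[0,0,20],[0,0,20],[0,0,15]],"rotation":[[0,0,0],[0,0,0],[0,0,0],[0,0,0],[0,0,0]]}'
python3 -m creep '{"offset":[[0,0,0],[0,0,0],[0,0,0],[0,0,0],[0,0,0]],"rotation":[[0,0,0],[0,0,0],[0,0,0],[0,0,0],[0,0,0]]}'
python3 -m creep '{"offset":[[0,0,0],[0,0,0],[0,0,0],[0,0,0],[0,0,0]],"rotation":[[0,0,0],[0,0,0],[0,0,0],[0,0,0],[0,0,0]]}' 28
python3 -m creep '{"offset":[[0,0,-20],[0,0,-30],[0,0,-50],[0,0,-50],[0,0,0]],"rotation":[[0,0,0],[0,0,0],[0,0,0],[0,0,0],[0,0,0]]}' 34
python3 - <<'E'
from tools import *
s=manip.sense()
p=slot(.05,.122)+.155*a; goto(p+.08*a,Rtilt(),s)
E
```

```text
time_s: 20.35
ee_pos: [0.6579, 0.0449, 0.2871]
eef_rot: [0.916, -0.401, 0.0, 0.001]
contact_force: [0.4, 0.4, 0.1]
grip_width: 0.0102
finger_force: 58.7
time_s: 20.98
ee_pos: [0.6581, 0.0449, 0.2893]
eef_rot: [0.916, -0.401, 0.001, 0.0]
contact_force: [0.1, -0.3, -1.1]
grip_width: 0.0102
finger_force: 59.0
time_s: 21.6
ee_pos: [0.658, 0.0449, 0.2891]
eef_rot: [0.916, -0.401, 0.001, 0.0]
contact_force: [-0.1, 0.3, -0.3]
grip_width: 0.0276
finger_force: 0.0
time_s: 22.22
ee_pos: [0.6574, 0.0444, 0.4471]
eef_rot: [0.916, -0.401, 0.005, -0.003]
contact_force: [-0.0, -0.8, -0.2]
grip_width: 0.0341
finger_force: 0.0
rot [-0.16  -0.519 -0.573] deg 45.2 off_final [ 54.6 275.6 117.4] off_now [142.3 236.8 127.9]
```

```bash
python3 -m creep '{"offset":[[0,0,0],[0,0,0],[0,0,0],[0,0,0],[0,0,0]],"rotation":[[-0.032,-0.104,-0.115],[-0.032,-0.104,-0.115],[-0.032,-0.104,-0.115],[-0.032,-0.104,-0.114],[-0.032,-0.103,-0.114]]}'
python3 -m creep '{"offset":[[11,55,0],[11,55,0],[11,55,0],[11,55,0],[11,55,0]],"rotation":[[0,0,0],[0,0,0],[0,0,0],[0,0,0],[0,0,0]]}'
python3 -m creep '{"offset":[[0,0,40],[0,0,40],[0,0,37],[0,0,0],[0,0,0]],"rotation":[[0,0,0],[0,0,0],[0,0,0],[0,0,0],[0,0,0]]}'
python3 - <<'E'
from tools import *
s=manip.sense()
p=slot(.05,.122)+.155*a; goto(p+.0*a,Rtilt(),s)
c=cal("wrist");im=vision.get_image("wrist"); print(proj(c,slot(.05,.145)),proj(c,slot(0,.145)),[(np.round(k["location"]).tolist(),round(float(k["conf"]),2)) for k in nets.find_in("pen1","wrist")])
block()
E
```

```text
time_s: 22.85
ee_pos: [0.6578, 0.0448, 0.44]
eef_rot: [0.958, -0.112, -0.263, -0.03]
contact_force: [-0.2, 0.7, -0.3]
grip_width: 0.0337
finger_force: 0.0
time_s: 23.48
ee_pos: [0.639, -0.2351, 0.4127]
eef_rot: [0.958, -0.114, -0.262, -0.029]
contact_force: [1.4, 0.3, 0.2]
grip_width: 0.0338
finger_force: 0.0
time_s: 24.1
ee_pos: [0.582, -0.2201, 0.3136]
eef_rot: [0.958, -0.114, -0.261, -0.029]
contact_force: [-0.1, -1.5, 0.9]
grip_width: 0.034
finger_force: 0.0
rot [ 0.004  0.008 -0.001] deg 0.5 off_final [-2.5  0.7 76.1] off_now [-1.9  0.4 76.2]
[[315.55653835 236.19835233]] [[393.8133879 235.326721 ]] [([381.0, 218.0], 0.9), ([317.0, 219.0], 0.79), ([446.0, 216.0], 0.6)]
side [([171.0, 154.0], 0.81, [0.243, 0.38]), ([344.0, 183.0], 0.65, [0.621, 0.034])]
scene [([467.0, 205.0], 0.96, [0.244, 0.395]), ([293.0, 235.0], 0.69, [0.652, 0.036])]
```

```bash
python3 -m creep '{"offset":[[-2.5,0.7,15],[0,0,20],[0,0,20],[0,0,15],[0,0,5]],"rotation":[[0.004,0.008,0],[0,0,0],[0,0,0],[0,0,0],[0,0,0]]}'
python3 -m creep '{"offset":[[0,0,0],[0,0,0],[0,0,0],[0,0,0],[0,0,0]],"rotation":[[0,0,0],[0,0,0],[0,0,0],[0,0,0],[0,0,0]]}'
python3 - <<'E'
from tools import *
p=slot(.05,.122)+.155*a; goto(p,Rtilt())
E
python3 -m creep '{"offset":[[0,0,0],[0,0,0],[0,0,0],[0,0,0],[0,0,0]],"rotation":[[0,0,0],[0,0,0],[0,0,0],[0,0,0],[0,0,0]]}' 0
python3 -m creep '{"offset":[[0,0,-15],[0,0,-25],[0,0,-40],[0,0,-50],[0,0,-50]],"rotation":[[0,0,0],[0,0,0],[0,0,0],[0,0,0],[0,0,0]]}'
python3 - <<'E'
from tools import *
bl=np.array([.632,.021,-.044]); h=pl(bl,[[-.025,.025,.07]])[0]; print(h)
s=manip.sense(); goto(np.array([h[0],h[1],.42]),down(-.83),s)
R=Ro.from_quat(s["eef_rot"]);foot=s["ee_pos"]+R.apply([0,0,.277])
tiles=[]
H=pl(bl,[[.025,.025,.07],[.025,-.025,.07],[-.025,-.025,.07],[-.025,.025,.07]])
for n in("side","scene"):
    im=vision.get_image(n).copy(); c=cal(n); x,y=(290,110) if n=="side" else (240,130); print(n,((proj(c,foot)-[x,y])*4).round(),((proj(c,H)-[x,y])*4).round().tolist())
    tiles.append(cv2.resize(im[y:y+140,x:x+100],(400,560),interpolation=cv2.INTER_CUBIC))
cv2.imwrite("pics/t6.png",np.hstack(tiles)[:,:,::-1])
E
```

```text
time_s: 25.02
ee_pos: [0.5423, -0.2111, 0.2474]
eef_rot: [0.959, -0.115, -0.259, -0.031]
contact_force: [0.8, -0.6, -0.7]
grip_width: 0.0338
finger_force: 0.0
time_s: 25.65
ee_pos: [0.5425, -0.2112, 0.248]
eef_rot: [0.959, -0.115, -0.258, -0.031]
contact_force: [0.1, 0.6, 0.3]
grip_width: 0.0342
finger_force: 0.0
rot [-0.     0.002 -0.001] deg 0.2 off_final [-0.2  0.1 -0.9] off_now [-0.2  0.1 -0.9]
time_s: 26.28
ee_pos: [0.5425, -0.2112, 0.248]
eef_rot: [0.959, -0.115, -0.258, -0.031]
contact_force: [-0.0, -1.7, -0.5]
grip_width: 0.0105
finger_force: 58.4
time_s: 26.9
ee_pos: [0.6308, -0.2328, 0.406]
eef_rot: [0.959, -0.115, -0.258, -0.031]
contact_force: [1.4, 0.5, 0.1]
grip_width: 0.0106
finger_force: 58.5
[0.60812384 0.04707545 0.07      ]
rot [0.156 0.509 0.578] deg 45.0 off_final [-221.9 -172.1  -14. ] off_now [ -83.4 -266.6   32. ]
side [[265. 449.]] [[255.0, 244.0], [294.0, 286.0], [228.0, 307.0], [191.0, 263.0]]
scene [[81. 81.]] [[217.0, 409.0], [160.0, 380.0], [206.0, 343.0], [262.0, 371.0]]
```

View pics/t6.png

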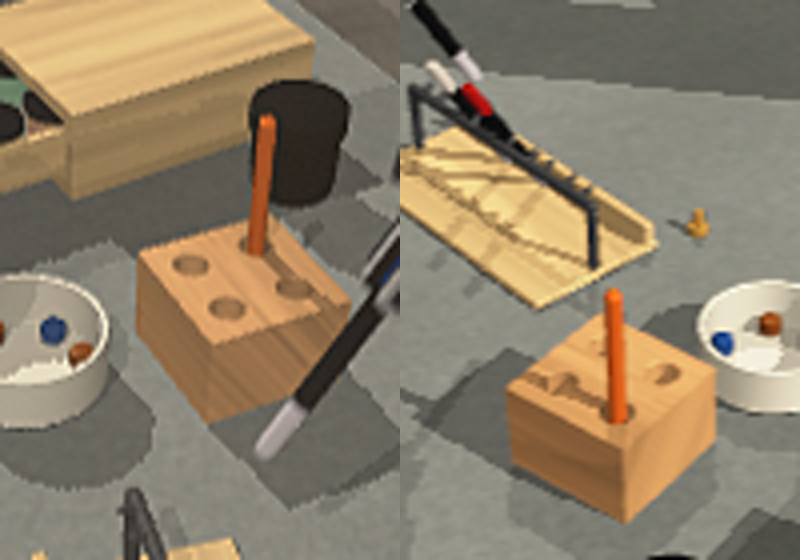

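The rod stands in its socket, the block is unmoved and the blue pen is held (foot at crop pixel (265,452)). Now to carry it over to the (-x,+y) socket.

```bash
python3 -m creep '{"offset":[[0,0,0],[0,0,0],[0,0,0],[0,0,0],[0,0,0]],"rotation":[[0.031,0.102,0.116],[0.031,0.102,0.116],[0.031,0.102,0.116],[0.031,0.102,0.115],[0.031,0.102,0.115]]}'
python3 -m creep '{"offset":[[-44.4,-34.4,-3],[-44.4,-34.4,-3],[-44.4,-34.4,-3],[-44.4,-34.4,-3],[-44.4,-34.4,-2]],"rotation":[[0,0,0],[0,0,0],[0,0,0],[0,0,0],[0,0,0]]}'
python3 -m creep '{"offset":[[0,0,0],[0,0,0],[0,0,10],[0,0,20],[0,0,10]],"rotation":[[0,0,0],[0,0,0],[0,0,0],[0,0,0],[0,0,0]]}'
python3 - <<'E'
from tools import *
goto(np.array([.608,.047,.288]),down(-.83)); block()
E
```

```text
time_s: 27.62
ee_pos: [0.6303, -0.2327, 0.4043]
eef_rot: [0.914, -0.405, 0.002, 0.0]
contact_force: [-0.2, -0.1, 0.6]
grip_width: 0.0104
finger_force: 58.4
time_s: 28.25
ee_pos: [0.607, 0.0491, 0.4182]
eef_rot: [0.915, -0.403, 0.0, 0.0]
contact_force: [1.1, -0.2, -0.4]
grip_width: 0.0105
finger_force: 58.5
time_s: 28.88
ee_pos: [0.6074, 0.0463, 0.3753]
eef_rot: [0.915, -0.404, -0.001, 0.001]
contact_force: [0.2, 0.1, 0.1]
grip_width: 0.0105
finger_force: 58.5
rot [ 0.003  0.001 -0.002] deg 0.2 off_final [-0.1 -0.9 87.3] off_now [ 0.  -1.2 87.3]
side [([170.0, 153.0], 0.95, [0.242, 0.389]), ([351.0, 188.0], 0.94, [0.627, 0.007]), ([337.0, 154.0], 0.38, [0.674, 0.157]), ([345.0, 295.0], 0.15, [0.436, -0.27])]
scene [([466.0, 207.0], 0.96, [0.258, 0.398]), ([294.0, 233.0], 0.91, [0.643, 0.032])]
```

```bash
python3 -m creep '{"offset":[[0,-1,17],[0,0,20],[0,0,20],[0,0,20],[0,0,10]],"rotation":[[0.003,0,0],[0,0,0],[0,0,0],[0,0,0],[0,0,0]]}'
python3 -m creep '{"offset":[[0,0,0],[0,0,0],[0,0,0],[0,0,0],[0,0,0]],"rotation":[[0,0,0],[0,0,0],[0,0,0],[0,0,0],[0,0,0]]}'
python3 -m creep '{"offset":[[0,0,0],[0,0,0],[0,0,0],[0,0,0],[0,0,0]],"rotation":[[0,0,0],[0,0,0],[0,0,0],[0,0,0],[0,0,0]]}' 28
python3 -m creep '{"offset":[[0,0,-20],[0,0,-30],[0,0,-50],[0,0,-50],[0,0,0]],"rotation":[[0,0,0],[0,0,0],[0,0,0],[0,0,0],[0,0,0]]}' 34
python3 -m creep '{"offset":[[0,0,0],[0,0,0],[0,0,0],[0,0,0],[0,0,0]],"rotation":[[-0.032,-0.104,-0.115],[-0.032,-0.104,-0.115],[-0.032,-0.104,-0.115],[-0.032,-0.104,-0.114],[-0.032,-0.103,-0.114]]}'
python3 - <<'E'
from tools import *
p=slot(0,.122)+.155*a; goto(p+.08*a,Rtilt())
E
```

```text
time_s: 29.7
ee_pos: [0.608, 0.0481, 0.2881]
eef_rot: [0.915, -0.403, -0.001, -0.0]
contact_force: [-0.1, -0.5, -0.6]
grip_width: 0.0102
finger_force: 58.5
time_s: 30.32
ee_pos: [0.6083, 0.0481, 0.2906]
eef_rot: [0.915, -0.403, 0.001, -0.001]
contact_force: [0.5, 0.1, -1.1]
grip_width: 0.0105
finger_force: 58.5
time_s: 30.95
ee_pos: [0.6083, 0.0481, 0.2904]
eef_rot: [0.915, -0.403, 0.0, -0.001]
contact_force: [0.4, -0.5, -0.7]
grip_width: 0.0279
finger_force: 0.0
time_s: 31.58
ee_pos: [0.6078, 0.0473, 0.4479]
eef_rot: [0.915, -0.403, 0.005, -0.004]
contact_force: [0.1, -0.9, -0.3]
grip_width: 0.0341
finger_force: 0.0
time_s: 32.2
ee_pos: [0.608, 0.0476, 0.4412]
eef_rot: [0.957, -0.115, -0.263, -0.032]
contact_force: [-0.2, -0.9, -0.7]
grip_width: 0.034
finger_force: 0.0
rot [-0.001  0.013 -0.001] deg 0.8 off_final [ 93.9 317.1  87.9] off_now [ 95.4 317.1  86.4]
```

```bash
python3 -m creep '{"offset":[[16,53,0],[16,53,0],[16,53,0],[16,53,0],[15,53,0]],"rotation":[[0,0.013,0],[0,0,0],[0,0,0],[0,0,0],[0,0,0]]}'
python3 -m creep '{"offset":[[15,52,0],[0,0,40],[0,0,48],[0,0,0],[0,0,0]],"rotation":[[0,0,0],[0,0,0],[0,0,0],[0,0,0],[0,0,0]]}'
python3 - <<'E'
from tools import *
p=slot(0,.122)+.155*a; goto(p,Rtilt())
E
```

```text
time_s: 32.83
ee_pos: [0.6107, -0.2275, 0.4016]
eef_rot: [0.959, -0.117, -0.256, -0.03]
contact_force: [0.3, 1.1, -0.2]
grip_width: 0.0342
finger_force: 0.0
time_s: 33.45
ee_pos: [0.569, -0.2692, 0.3198]
eef_rot: [0.959, -0.117, -0.255, -0.03]
contact_force: [0.6, -0.5, 0.8]
grip_width: 0.0341
finger_force: 0.0
rot [-0.    -0.005 -0.005] deg 0.4 off_final [ 1.6 -0.1 80.9] off_now [ 1.2 -0.  80.9]
```

```bash
python3 -m creep '{"offset":[[1.5,0,20],[0,0,20],[0,0,20],[0,0,15],[0,0,5]],"rotation":[[0,-0.005,-0.005],[0,0,0],[0,0,0],[0,0,0],[0,0,0]]}'
python3 -m creep '{"offset":[[0,0,0],[0,0,0],[0,0,0],[0,0,0],[0,0,0]],"rotation":[[0,0,0],[0,0,0],[0,0,0],[0,0,0],[0,0,0]]}'
python3 - <<'E'
from tools import *
p=slot(0,.122)+.155*a; goto(p,Rtilt())
E
python3 -m creep '{"offset":[[0,0,0],[0,0,0],[0,0,0],[0,0,0],[0,0,0]],"rotation":[[0,0,0],[0,0,0],[0,0,0],[0,0,0],[0,0,0]]}' 0
python3 -m creep '{"offset":[[0,0,-15],[0,0,-25],[0,0,-40],[0,0,-50],[0,0,-50]],"rotation":[[0,0,0],[0,0,0],[0,0,0],[0,0,0],[0,0,0]]}'
python3 - <<'E'
from tools import *
bl=np.array([.632,.021,-.044]); H=pl(bl,[[.025,.025,.07],[.025,-.025,.07],[-.025,-.025,.07],[-.025,.025,.07]]); h=H[1]; print(h)
s=manip.sense(); goto(np.array([h[0],h[1],.42]),down(-.83),s)
R=Ro.from_quat(s["eef_rot"]);foot=s["ee_pos"]+R.apply([0,0,.277])
tiles=[]
for n in("side","scene"):
    im=vision.get_image(n).copy(); c=cal(n); x,y=(290,110) if n=="side" else (240,130); print(n,((proj(c,foot)-[x,y])*4).round(),((proj(c,H)-[x,y])*4).round().tolist())
    tiles.append(cv2.resize(im[y:y+140,x:x+100],(400,560),interpolation=cv2.INTER_CUBIC))
cv2.imwrite("pics/t7.png",np.hstack(tiles)[:,:,::-1])
E
```

```text
time_s: 34.08
ee_pos: [0.5318, -0.2598, 0.2493]
eef_rot: [0.959, -0.114, -0.257, -0.031]
contact_force: [0.2, 0.1, 0.1]
grip_width: 0.0342
finger_force: 0.0
time_s: 34.7
ee_pos: [0.5309, -0.2598, 0.2476]
eef_rot: [0.959, -0.114, -0.258, -0.031]
contact_force: [-1.0, -0.5, -0.0]
grip_width: 0.0335
finger_force: 0.0
rot [-0.001  0.003  0.   ] deg 0.2 off_final [-0.5  0.1 -1.2] off_now [-0.5  0.1 -1.2]
time_s: 35.33
ee_pos: [0.5308, -0.2598, 0.2476]
eef_rot: [0.959, -0.114, -0.258, -0.031]
contact_force: [0.7, -0.5, 0.1]
grip_width: 0.0103
finger_force: 58.4
time_s: 35.95
ee_pos: [0.6191, -0.2813, 0.4044]
eef_rot: [0.959, -0.114, -0.258, -0.031]
contact_force: [0.1, -1.0, -0.4]
grip_width: 0.0105
finger_force: 58.4
[ 0.65587616 -0.00507545  0.07      ]
rot [0.155 0.511 0.579] deg 45.1 off_final [-179.  -213.6  -15.6] off_now [ -33.  -277.2    1.6]
side [[299. 523.]] [[255.0, 244.0], [294.0, 286.0], [228.0, 307.0], [191.0, 263.0]]
scene [[44. 59.]] [[217.0, 409.0], [160.0, 380.0], [206.0, 343.0], [262.0, 371.0]]
```

View pics/t7.png

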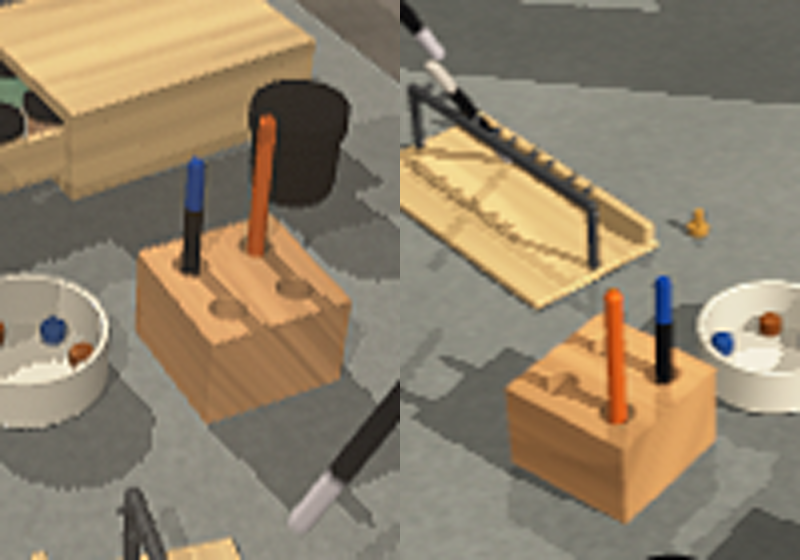

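The rod and blue pen stand in the block, which is unmoved, and the red pen is held. Over to the (+x,-y) socket.

```bash
python3 -m creep '{"offset":[[0,0,0],[0,0,0],[0,0,0],[0,0,0],[0,0,0]],"rotation":[[0.031,0.102,0.116],[0.031,0.102,0.116],[0.031,0.102,0.116],[0.031,0.102,0.116],[0.031,0.102,0.115]]}'
python3 -m creep '{"offset":[[-36,-42.7,-3],[-36,-42.7,-3],[-36,-42.7,-3],[-36,-42.7,-3],[-35,-42.8,-3]],"rotation":[[0,0,0],[0,0,0],[0,0,0],[0,0,0],[0,0,0]]}'
python3 -m creep '{"offset":[[0,0,0],[0,0,0],[0,0,10],[0,0,20],[0,0,10]],"rotation":[[0,0,0],[0,0,0],[0,0,0],[0,0,0],[0,0,0]]}'
python3 - <<'E'
from tools import *
goto(np.array([.656,-.005,.289]),down(-.83)); block()
E
```

```text
time_s: 36.67
ee_pos: [0.6185, -0.2813, 0.4027]
eef_rot: [0.914, -0.405, 0.001, -0.0]
contact_force: [-0.1, -0.4, -0.7]
grip_width: 0.0105
finger_force: 58.4
time_s: 37.3
ee_pos: [0.6553, -0.0032, 0.4178]
eef_rot: [0.915, -0.403, -0.001, 0.0]
contact_force: [1.2, -0.2, -1.6]
grip_width: 0.0102
finger_force: 58.4
time_s: 37.92
ee_pos: [0.6553, -0.0061, 0.3761]
eef_rot: [0.915, -0.404, -0.002, 0.0]
contact_force: [0.6, -0.5, -1.2]
grip_width: 0.01
finger_force: 58.5
rot [ 0.002  0.003 -0.002] deg 0.2 off_final [-0.3 -1.3 87.1] off_now [-0.1 -1.5 87.1]
side [([172.0, 153.0], 0.81, [0.245, 0.385]), ([352.0, 187.0], 0.71, [0.629, 0.009]), ([308.0, 134.0], 0.35, [0.65, 0.292])]
scene [([293.0, 234.0], 0.92, [0.647, 0.032]), ([467.0, 209.0], 0.68, [0.266, 0.402])]
```

```bash
python3 -m creep '{"offset":[[0,-1,17],[0,0,20],[0,0,20],[0,0,20],[0,0,10]],"rotation":[[0.002,0.003,0],[0,0,0],[0,0,0],[0,0,0],[0,0,0]]}'
python3 -m creep '{"offset":[[0,0,0],[0,0,0],[0,0,0],[0,0,0],[0,0,0]],"rotation":[[0,0,0],[0,0,0],[0,0,0],[0,0,0],[0,0,0]]}'
python3 -m creep '{"offset":[[0,0,0],[0,0,0],[0,0,0],[0,0,0],[0,0,0]],"rotation":[[0,0,0],[0,0,0],[0,0,0],[0,0,0],[0,0,0]]}' 28
python3 -m creep '{"offset":[[0,0,-20],[0,0,-30],[0,0,-50],[0,0,-50],[0,0,0]],"rotation":[[0,0,0],[0,0,0],[0,0,0],[0,0,0],[0,0,0]]}' 34
python3 -m creep '{"offset":[[0,0,0],[0,0,0],[0,0,0],[0,0,0],[0,0,0]],"rotation":[[-0.032,-0.104,-0.115],[-0.032,-0.104,-0.115],[-0.032,-0.104,-0.115],[-0.032,-0.103,-0.114],[-0.031,-0.102,-0.114]]}'
python3 - <<'E'
from tools import *
p=slot(-.05,.122)+.155*a; goto(p+.08*a,Rtilt())
E
```

```text
time_s: 38.75
ee_pos: [0.6562, -0.0044, 0.2889]
eef_rot: [0.915, -0.403, 0.0, 0.0]
contact_force: [-0.8, -0.2, 0.6]
grip_width: 0.0107
finger_force: 58.5
time_s: 39.38
ee_pos: [0.6565, -0.0044, 0.2915]
eef_rot: [0.915, -0.403, 0.001, -0.0]
contact_force: [0.4, 0.1, -0.3]
grip_width: 0.0103
finger_force: 58.5
time_s: 40.0
ee_pos: [0.6565, -0.0044, 0.2913]
eef_rot: [0.915, -0.403, 0.001, -0.0]
contact_force: [-0.5, -0.2, -1.0]
grip_width: 0.028
finger_force: 0.0
time_s: 40.62
ee_pos: [0.6556, -0.0049, 0.4492]
eef_rot: [0.915, -0.404, 0.006, -0.003]
contact_force: [-0.3, 0.3, -0.3]
grip_width: 0.0342
finger_force: 0.0
time_s: 41.25
ee_pos: [0.656, -0.0045, 0.442]
eef_rot: [0.958, -0.115, -0.262, -0.031]
contact_force: [0.9, 0.3, -0.0]
grip_width: 0.0342
finger_force: 0.0
rot [-0.     0.01  -0.002] deg 0.6 off_final [ 43.3 327.6 118. ] off_now [ 45.1 327.6 117.4]
```

```bash
python3 -m creep '{"offset":[[7,55,0],[7,55,0],[7,55,0],[7,55,0],[7,55,0]],"rotation":[[0,0.01,0],[0,0,0],[0,0,0],[0,0,0],[0,0,0]]}'
python3 -m creep '{"offset":[[8,52,0],[0,0,50],[0,0,50],[0,0,18],[0,0,0]],"rotation":[[0,0,0],[0,0,0],[0,0,0],[0,0,0],[0,0,0]]}'
python3 - <<'E'
from tools import *
p=slot(-.05,.122)+.155*a; goto(p,Rtilt())
E
```

```text
time_s: 41.88
ee_pos: [0.6188, -0.2802, 0.425]
eef_rot: [0.959, -0.117, -0.255, -0.03]
contact_force: [0.2, -0.1, 0.3]
grip_width: 0.0342
finger_force: 0.0
time_s: 42.5
ee_pos: [0.5561, -0.3168, 0.3176]
eef_rot: [0.959, -0.117, -0.257, -0.03]
contact_force: [0.1, -0.1, 1.7]
grip_width: 0.0338
finger_force: 0.0
rot [-0.001 -0.001 -0.006] deg 0.3 off_final [ 1.7  0.7 78.4] off_now [ 1.6  0.8 78.4]
```

```bash
python3 -m creep '{"offset":[[1.6,0.7,18],[0,0,20],[0,0,20],[0,0,15],[0,0,4]],"rotation":[[0,0,-0.006],[0,0,0],[0,0,0],[0,0,0],[0,0,0]]}'
python3 -m creep '{"offset":[[0,0,0],[0,0,0],[0,0,0],[0,0,0],[0,0,0]],"rotation":[[0,0,0],[0,0,0],[0,0,0],[0,0,0],[0,0,0]]}'
python3 - <<'E'
from tools import *
p=slot(-.05,.122)+.155*a; goto(p,Rtilt())
E
python3 -m creep '{"offset":[[0,0,0],[0,0,0],[0,0,0],[0,0,0],[0,0,0]],"rotation":[[0,0,0],[0,0,0],[0,0,0],[0,0,0],[0,0,0]]}' 0
python3 -m creep '{"offset":[[0,0,-15],[0,0,-25],[0,0,-40],[0,0,-50],[0,0,-50]],"rotation":[[0,0,0],[0,0,0],[0,0,0],[0,0,0],[0,0,0]]}'
python3 - <<'E'
from tools import *
bl=np.array([.632,.021,-.044]); H=pl(bl,[[.025,.025,.07],[.025,-.025,.07],[-.025,-.025,.07],[-.025,.025,.07]]); h=H[2]; print(h)
s=manip.sense(); goto(np.array([h[0],h[1],.44]),down(-.83),s)
R=Ro.from_quat(s["eef_rot"]);foot=s["ee_pos"]+R.apply([0,0,.277])
tiles=[]
for n in("side","scene"):
    im=vision.get_image(n).copy(); c=cal(n); x,y=(290,110) if n=="side" else (240,130); print(n,((proj(c,foot)-[x,y])*4).round(),((proj(c,H)-[x,y])*4).round().tolist())
    tiles.append(cv2.resize(im[y:y+140,x:x+100],(400,560),interpolation=cv2.INTER_CUBIC))
cv2.imwrite("pics/t8.png",np.hstack(tiles)[:,:,::-1])
E
```

```text
time_s: 43.12
ee_pos: [0.521, -0.3088, 0.2514]
eef_rot: [0.96, -0.114, -0.255, -0.031]
contact_force: [0.4, 0.3, 0.2]
grip_width: 0.0343
finger_force: 0.0
time_s: 43.75
ee_pos: [0.5206, -0.3087, 0.2506]
eef_rot: [0.96, -0.114, -0.256, -0.031]
contact_force: [-0.3, -0.1, 0.2]
grip_width: 0.0342
finger_force: 0.0
rot [-0.001 -0.003  0.   ] deg 0.2 off_final [-0.3  0.2  2.1] off_now [-0.3  0.2  2.1]
time_s: 44.38
ee_pos: [0.5206, -0.3087, 0.2506]
eef_rot: [0.96, -0.114, -0.256, -0.031]
contact_force: [0.1, -0.8, 0.3]
grip_width: 0.0104
finger_force: 58.4
time_s: 45.0
ee_pos: [0.608, -0.33, 0.4079]
eef_rot: [0.959, -0.114, -0.256, -0.031]
contact_force: [1.8, 0.9, 0.4]
grip_width: 0.0105
finger_force: 58.4
[ 0.60592455 -0.00287616  0.07      ]
rot [0.153 0.506 0.579] deg 44.9 off_final [-242.8 -219.2  -32.1] off_now [ -84.3 -317.5   11.8]
side [[342. 598.]] [[255.0, 244.0], [294.0, 286.0], [228.0, 307.0], [191.0, 263.0]]
scene [[ 5. 34.]] [[217.0, 409.0], [160.0, 380.0], [206.0, 343.0], [262.0, 371.0]]
```

View pics/t8.png

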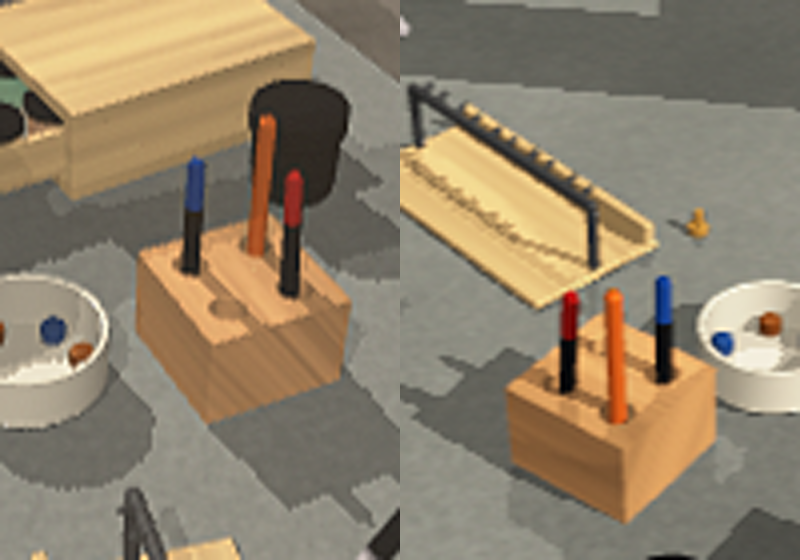

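The rod, blue and red pens stand and the block is unmoved. The white pen goes to the last, (-x,-y), socket.

```bash
python3 -m creep '{"offset":[[0,0,0],[0,0,0],[0,0,0],[0,0,0],[0,0,0]],"rotation":[[0.031,0.101,0.116],[0.031,0.101,0.116],[0.031,0.101,0.116],[0.03,0.102,0.116],[0.03,0.101,0.115]]}'
python3 -m creep '{"offset":[[-40.5,-36.5,-6],[-40.5,-36.5,-6],[-40.5,-36.5,-6],[-40.5,-36.5,-6],[-40.5,-36.5,-6]],"rotation":[[0,0,0],[0,0,0],[0,0,0],[0,0,0],[0,0,0]]}'
python3 -m creep '{"offset":[[-40,-36.5,-2],[0,0,0],[0,0,20],[0,0,30],[0,0,10]],"rotation":[[0,0,0],[0,0,0],[0,0,0],[0,0,0],[0,0,0]]}'
python3 - <<'E'
from tools import *
goto(np.array([.606,-.003,.291]),down(-.83)); block()
E
```

```text
time_s: 45.72
ee_pos: [0.6074, -0.33, 0.4061]
eef_rot: [0.914, -0.405, 0.001, 0.0]
contact_force: [-0.5, 0.2, 0.5]
grip_width: 0.01
finger_force: 58.4
time_s: 46.35
ee_pos: [0.6051, -0.0556, 0.4361]
eef_rot: [0.915, -0.403, -0.0, 0.0]
contact_force: [1.5, 0.2, -0.3]
grip_width: 0.0102
finger_force: 58.4
time_s: 46.98
ee_pos: [0.6051, -0.0038, 0.3758]
eef_rot: [0.915, -0.403, -0.002, 0.001]
contact_force: [0.3, -0.4, 0.3]
grip_width: 0.0109
finger_force: 58.5
rot [ 0.004  0.002 -0.001] deg 0.2 off_final [ 0.  -1.2 84.8] off_now [ 0.2 -1.5 84.8]
side [([352.0, 189.0], 0.78, [0.625, 0.003]), ([173.0, 151.0], 0.76, [0.251, 0.394])]
scene [([292.0, 234.0], 0.89, [0.65, 0.03]), ([332.0, 216.0], 0.7, [0.523, 0.083]), ([464.0, 210.0], 0.56, [0.273, 0.395])]
```

```bash
python3 -m creep '{"offset":[[0,-1,15],[0,0,20],[0,0,20],[0,0,20],[0,0,10]],"rotation":[[0.004,0.002,0],[0,0,0],[0,0,0],[0,0,0],[0,0,0]]}'
python3 -m creep '{"offset":[[0,0,0],[0,0,0],[0,0,0],[0,0,0],[0,0,0]],"rotation":[[0,0,0],[0,0,0],[0,0,0],[0,0,0],[0,0,0]]}'
python3 -m creep '{"offset":[[0,0,0],[0,0,0],[0,0,0],[0,0,0],[0,0,0]],"rotation":[[0,0,0],[0,0,0],[0,0,0],[0,0,0],[0,0,0]]}' 28
python3 -m creep '{"offset":[[0,0,-20],[0,0,-30],[0,0,-50],[0,0,-50],[0,0,0]],"rotation":[[0,0,0],[0,0,0],[0,0,0],[0,0,0],[0,0,0]]}'
python3 -m creep '{"offset":[[0,0,0],[0,0,0],[0,0,0],[0,0,0],[0,0,0]],"rotation":[[0,0,-0.166],[0,0,-0.166],[0,0,-0.166],[0,0,-0.166],[0,0,-0.166]]}' 0
python3 - <<'E'
from tools import *
goto(np.array([.425,.31,.40]),down(0))
im=vision.get_image("side"); sc=vision.get_image("scene")
t=[cv2.resize(im[90:200,230:390],None,fx=2.5,fy=2.5,interpolation=2),cv2.resize(sc[160:270,260:420],None,fx=2.5,fy=2.5,interpolation=2)]
cv2.imwrite("pics/t9.png",np.hstack(t)[:,:,::-1])
E
```

```text
time_s: 47.8
ee_pos: [0.6063, -0.0025, 0.2912]
eef_rot: [0.915, -0.403, 0.001, -0.0]
contact_force: [-0.4, -0.4, 0.1]
grip_width: 0.0103
finger_force: 58.5
time_s: 48.42
ee_pos: [0.6066, -0.0025, 0.2937]
eef_rot: [0.915, -0.403, 0.002, -0.001]
contact_force: [0.0, 0.8, -0.8]
grip_width: 0.0104
finger_force: 58.5
time_s: 49.05
ee_pos: [0.6066, -0.0025, 0.2934]
eef_rot: [0.915, -0.403, 0.002, -0.001]
contact_force: [0.1, 0.3, -0.3]
grip_width: 0.028
finger_force: 0.0
time_s: 49.68
ee_pos: [0.6056, -0.0032, 0.4509]
eef_rot: [0.915, -0.403, 0.006, -0.004]
contact_force: [-0.0, 0.2, -0.4]
grip_width: 0.0283
finger_force: 0.0
time_s: 50.3
ee_pos: [0.6058, -0.0027, 0.4441]
eef_rot: [1.0, 0.003, 0.002, -0.0]
contact_force: [-0.5, 0.0, 0.9]
grip_width: 0.0001
finger_force: 0.0
rot [-0.001 -0.005  0.005] deg 0.4 off_final [-180.8 -312.7   44.1] off_now [-179.2 -313.6   43.5]
```

View pics/t9.png

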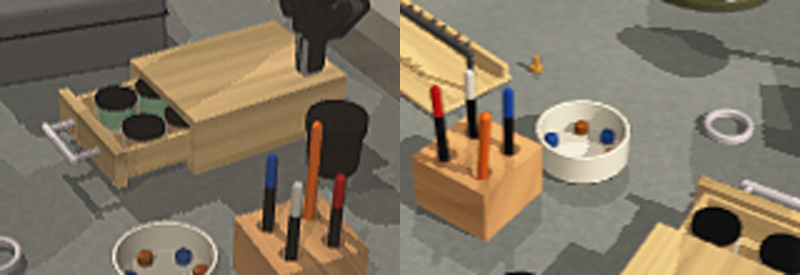

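All four tools stand in the block, with the white pen in the near right socket. The drawer is next.

```bash
python3 -m creep '{"offset":[[-30,-52,0],[-30,-52,0],[-30,-52,0],[-30,-52,0],[-30,-52,0]],"rotation":[[0,-0.005,0.005],[0,0,0],[0,0,0],[0,0,0],[0,0,0]]}'
python3 -m creep '{"offset":[[-30,-52,0],[0,0,40],[0,0,60],[0,0,60],[0,0,50]],"rotation":[[0,0,0],[0,0,0],[0,0,0],[0,0,0],[0,0,0]]}'
python3 -m creep '{"offset":[[0,0,30],[0,0,8],[0,0,0],[0,0,0],[0,0,0]],"rotation":[[0,0,0],[0,0,0],[0,0,0],[0,0,0],[0,0,0]]}'
python3 - <<'E'
from tools import *
goto(np.array([.425,.312,.195]),down(0))
im=vision.get_image("side"); c=cal("side"); tip=manip.sense()["ee_pos"]-[0,0,.173]; print(((proj(c,tip)-[200,90])*4).round())
cv2.imwrite("pics/t10.png",cv2.resize(im[90:220,200:390],None,fx=4,fy=4,interpolation=2)[:,:,::-1])
E
```

```text
time_s: 51.02
ee_pos: [0.4556, 0.2592, 0.4443]
eef_rot: [1.0, -0.005, -0.0, -0.001]
contact_force: [0.3, -0.1, -0.3]
grip_width: -0.0002
finger_force: 0.0
time_s: 51.65
ee_pos: [0.4266, 0.31, 0.2317]
eef_rot: [1.0, -0.004, -0.001, -0.0]
contact_force: [0.4, 1.2, 0.4]
grip_width: 0.0001
finger_force: 0.0
time_s: 52.28
ee_pos: [0.4273, 0.3107, 0.1971]
eef_rot: [1.0, -0.003, 0.0, -0.001]
contact_force: [-1.3, -0.0, 0.1]
grip_width: 0.0001
finger_force: 0.0
rot [-0.003 -0.001 -0.005] deg 0.3 off_final [-2.3 -1.3  2.1] off_now [-2.3 -1.3  2.1]
[[162. 268.]]
```

View pics/t10.png

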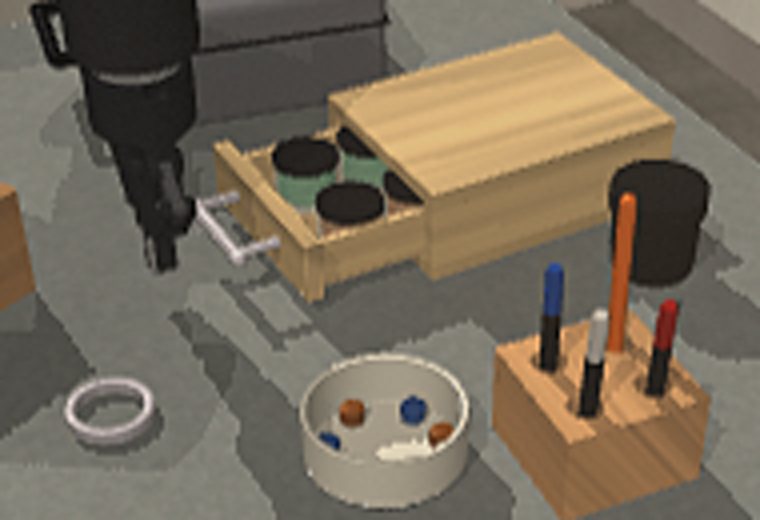

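The fingertips (162,268) stand just in front of the handle bar at the right height. Push.

```bash
python3 -m creep '{"offset":[[8,0,0],[12,0,0],[12,0,0],[12,0,0],[12,0,0]],"rotation":[[0,0,0],[0,0,0],[0,0,0],[0,0,0],[0,0,0]]}'
python3 -m creep '{"offset":[[12,0,0],[12,0,0],[12,0,0],[10,0,0],[8,0,0]],"rotation":[[0,0,0],[0,0,0],[0,0,0],[0,0,0],[0,0,0]]}'
python3 - <<'E'
from tools import *
for n in("side","scene"):
  im=vision.get_image(n); c=cal(n); print([(np.round(k["location"]).tolist(),round(float(k["conf"]),2)) for k in nets.find_in("unit_drawer0_handle",n)])
  if n=="side": cv2.imwrite("pics/t11.png",cv2.resize(im[90:220,200:390],None,fx=4,fy=4,interpolation=2)[:,:,::-1])
E
```

```text
time_s: 52.95
ee_pos: [0.4839, 0.3101, 0.1954]
eef_rot: [1.0, -0.003, -0.001, -0.0]
contact_force: [-0.6, 1.9, 0.0]
grip_width: 0.0002
finger_force: 0.7
time_s: 53.58
ee_pos: [0.5377, 0.3097, 0.1955]
eef_rot: [1.0, -0.003, -0.0, -0.0]
contact_force: [-1.0, 0.5, -0.5]
grip_width: 0.0002
finger_force: 0.6
[([292.0, 140.0], 0.75)]
[([392.0, 259.0], 0.74)]
```

View pics/t11.png

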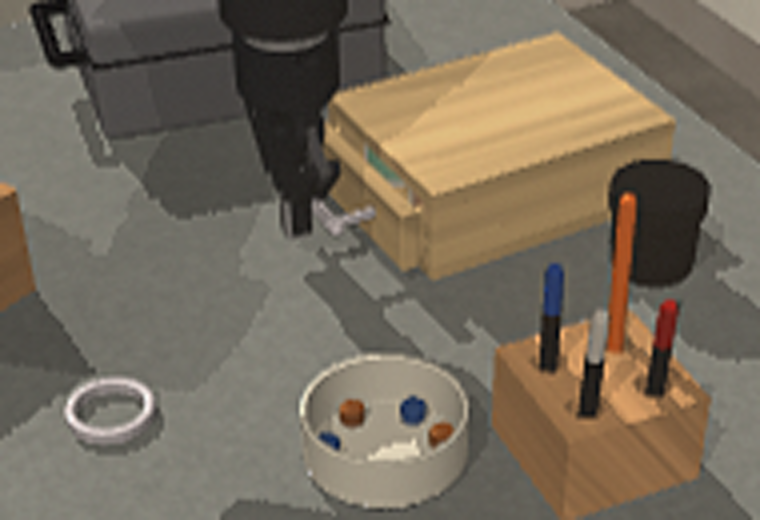

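The drawer is nearly shut, with a gap of about 15–20 mm left. I'll keep pushing gently while watching the force.

```bash
python3 -m creep '{"offset":[[4,0,0],[3,0,0],[3,0,0],[2,0,0],[0,0,0]],"rotation":[[0,0,0],[0,0,0],[0,0,0],[0,0,0],[0,0,0]]}'
python3 -m creep '{"offset":[[2,0,0],[1,0,0],[1,0,0],[0,0,0],[0,0,0]],"rotation":[[0,0,0],[0,0,0],[0,0,0],[0,0,0],[0,0,0]]}'
python3 - <<'E'
from tools import *
im=vision.get_image("side")
cv2.imwrite("pics/t12.png",cv2.resize(im[100:170,250:340],None,fx=6,fy=6,interpolation=2)[:,:,::-1])
E
```

```text
time_s: 54.4
ee_pos: [0.5477, 0.31, 0.1955]
eef_rot: [1.0, -0.002, -0.003, 0.0]
contact_force: [-12.3, 1.0, 5.7]
grip_width: 0.0001
finger_force: 6.2
time_s: 55.02
ee_pos: [0.5491, 0.3103, 0.1954]
eef_rot: [1.0, -0.002, -0.006, 0.001]
contact_force: [-30.8, -0.8, 16.7]
grip_width: 0.0001
finger_force: 15.7
```

View pics/t12.png

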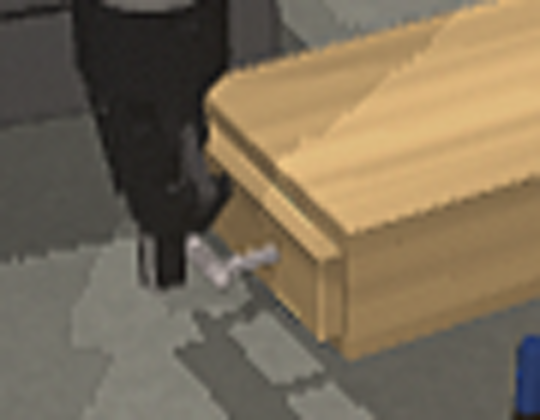

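The force climbed to 31 N with no further travel, and the stop position matches the shut geometry (case front 0.612 minus panel, handle and finger). I'll back off and verify.

```bash
python3 -m creep '{"offset":[[-10,0,0],[-30,0,0],[-40,0,0],[-30,0,0],[0,0,-40]],"rotation":[[0,0,0],[0,0,0],[0,0,0],[0,0,0],[0,0,0]]}'
python3 -m creep '{"offset":[[0,0,-60],[0,0,-60],[0,0,-40],[0,0,0],[0,0,0]],"rotation":[[0,0,0],[0,0,0],[0,0,0],[0,0,0],[0,0,0]]}'
python3 - <<'E'
from tools import *
im=vision.get_image("side"); sc=vision.get_image("scene")
t=[cv2.resize(im[95:230,250:390],(400,386),interpolation=2),cv2.resize(sc[180:315,280:420],(400,386),interpolation=2)]
cv2.imwrite("pics/t13.png",np.hstack(t)[:,:,::-1])
E
```

```text
time_s: 55.7
ee_pos: [0.4409, 0.3092, 0.2326]
eef_rot: [1.0, -0.002, -0.003, 0.002]
contact_force: [0.9, 1.6, 0.7]
grip_width: 0.0001
finger_force: 0.0
time_s: 56.32
ee_pos: [0.4432, 0.31, 0.3948]
eef_rot: [1.0, -0.003, -0.001, -0.0]
contact_force: [-1.0, 0.0, -0.7]
grip_width: 0.0002
finger_force: 0.0
```

View pics/t13.png

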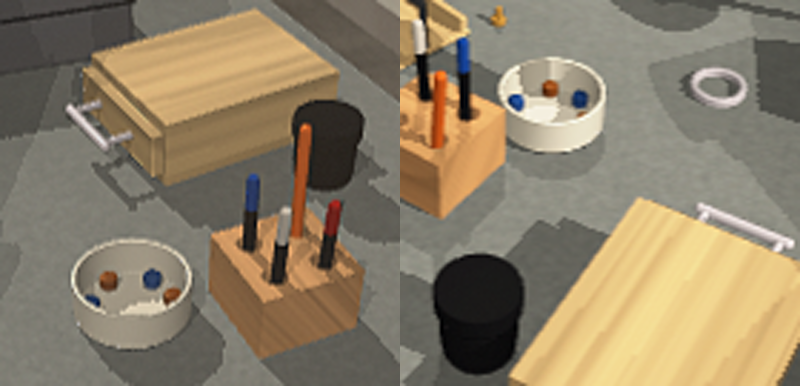

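The side tile shows the front panel against the case and all four tools standing. One numeric check of the gap before I hand in.

```bash
python3 - <<'E'
from tools import *
S,D=cal("scene"),cal("side"); k=400/140
d=lambda L:np.array(L)/k+[250,95]; s=lambda L:(np.array(L)-[400,0])/k+[280,180]
hd=d([[88,128]]); hs=s([[745,226]])
r=fit([(D,lambda x:[x],hd),(S,lambda x:[x],hs)],[.565,.31,.045]); print("handle",r.x,r.fun.round(1))
print("case front top side",[plane(D,u,.078).round(3).tolist() for u in d([[92,53],[165,122]])],"scene",[plane(S,u,.078).round(3).tolist() for u in s([[640,199]])])
# panel lower right outer/inner edges & case lower edge on table
print([plane(D,u,.004).round(3).tolist() for u in d([[152,172],[160,178],[167,183]])])
E
```

```text
handle [0.5633018  0.31761695 0.0413988 ] [-0.6 -0.3 -0.5  0.3]
case front top side [[0.611, 0.402, 0.078], [0.618, 0.237, 0.078]] scene [[0.619, 0.237, 0.078]]
[[0.612, 0.256, 0.004], [0.615, 0.242, 0.004], [0.617, 0.231, 0.004]]
```

```bash
python3 -m creep '{"offset":[[0,-8,60],[0,0,60],[0,0,60],[0,0,0],[30,0,0]],"rotation":[[0,0,0],[0,0,0],[0,0,0],[0,0,0],[0,0,0]]}'
python3 -m creep '{"offset":[[30,0,0],[25,0,0],[14,0,0],[6,0,0],[2,0,0]],"rotation":[[0,0,0],[0,0,0],[0,0,0],[0,0,0],[0,0,0]]}'
python3 -m creep '{"offset":[[2,0,0],[1,0,0],[0,0,0],[0,0,0],[0,0,0]],"rotation":[[0,0,0],[0,0,0],[0,0,0],[0,0,0],[0,0,0]]}'
```

```text
time_s: 57.05
ee_pos: [0.4732, 0.3187, 0.2181]
eef_rot: [1.0, -0.001, 0.001, -0.001]
contact_force: [-0.6, 0.7, 1.8]
grip_width: -0.0004
finger_force: 0.0
time_s: 57.68
ee_pos: [0.5489, 0.3181, 0.2169]
eef_rot: [1.0, -0.002, -0.002, -0.0]
contact_force: [-15.0, 0.6, 10.2]
grip_width: 0.0003
finger_force: 8.5
time_s: 58.3
ee_pos: [0.5498, 0.3183, 0.2168]
eef_rot: [1.0, -0.002, -0.004, 0.001]
contact_force: [-21.2, -1.0, 12.2]
grip_width: 0.0001
finger_force: 12.4
```

The stop is the same 21 mm higher up, so the drawer is at its end stop. Retreat and hand in.

```bash
python3 -m creep '{"offset":[[-10,0,0],[-30,0,0],[-40,0,0],[-20,0,0],[0,0,-40]],"rotation":[[0,0,0],[0,0,0],[0,0,0],[0,0,0],[0,0,0]]}'
python3 -m creep '{"offset":[[0,0,-60],[0,0,-60],[0,0,-20],[0,0,0],[0,0,0]],"rotation":[[0,0,0],[0,0,0],[0,0,0],[0,0,0],[0,0,0]]}'
python3 - <<'E'
from tools import *
block(); print([np.round(k["location"]).tolist() for k in nets.find_in("pen1","side")],[np.round(k["location"]).tolist() for k in nets.find_in("rod","side")])
print(manip.sign_off())
E
```

```text
time_s: 58.92
ee_pos: [0.4508, 0.3176, 0.2534]
eef_rot: [1.0, -0.002, -0.002, 0.002]
contact_force: [0.3, 0.9, 0.4]
grip_width: 0.0002
finger_force: 0.0
time_s: 59.55
ee_pos: [0.4529, 0.3181, 0.3938]
eef_rot: [1.0, -0.002, -0.001, 0.0]
contact_force: [-0.2, 0.3, 0.3]
grip_width: 0.0002
finger_force: 0.0
side [([171.0, 153.0], 0.88, [0.244, 0.388]), ([350.0, 194.0], 0.82, [0.611, -0.011])]
scene [([290.0, 231.0], 0.82, [0.644, 0.018]), ([466.0, 208.0], 0.59, [0.259, 0.399]), ([210.0, 235.0], 0.32, [0.777, -0.155])]
[[365.0, 175.0], [346.0, 182.0]] [[354.0, 157.0]]
the job is handed in; nothing more can be done
None
```

The job is handed in at about 60 s, with no verdict returned: three stirring rounds done with no bead spilled, the rod and the blue, red and white pens standing in the block, and the drawer pushed to its end stop.

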